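# Start and tighten the wing knob of a pane clamp

## Robot

A 6-joint arm with a two-finger parallel gripper is mounted at the origin on the work surface. World frame = base frame: x ahead of the robot, y to its left, z up, the work surface at z = 0. Lengths are in m, angles in degrees, forces in N, time in s.
With the tool pointing down it reaches from about 0.375 to 0.9 m from the base axis. Payload 3.1 kg.
Tool frame: the origin (TCP) lies midway between the tips of the shut fingers; the grasp point (between the pads) lies 19 mm behind it; x points along the fingers, z is the direction in which the jaws open and shut, and the axes are right-handed (so a half turn about x gives the same grasp; the last joint's range is limited). The gripper opens to 87 mm and grips with 3 to 60 N. Pads are 19 mm wide; open, the fingers measure 117 mm over their backs; the gripper's body (75 mm by 190 mm) begins 51 mm behind the grasp point.
Start: joints at [53.887, 30.224, 82.088, -0, 67.689, -10.227], TCP at [0.273, 0.562, 0.223] pointing down, gripper open.
Joint ranges: [-176.69, 176.69], [-43.24, 126.21], [12.49, 139.97], [-82, 262], [0, 151.66], [-163.58, 163.58]. Speed limits (degrees/s): [159.86, 159.86, 180, 180, 180, 180].

## Interface

Orientations are given as a 3x3 rotation matrix whose columns are the frame's x, y, z axes.
In Python, from rig import * gives the robot as it stands.
- The arm moves only by the tool play_rows, never from a script. Its argument "rows" is a list that holds one entry, the list of rows, each a list of 7 numbers: the shift along the tool's x, y, z in m, then the turn, a rotation vector about the tool's x, y, z in degrees, then the finger opening in m, from 0 to 0.087. A call has 1 to 12 rows; each row is the pose to reach, as a shift and turn from the pose commanded when the call began, along the tool's axes at that moment; what a row does not reach only later rows make up. A row lasts 1/10 s, in which the tool goes at most 50 mm and 8.59 degrees, less where a joint would pass 70% of its speed; a pose out of reach is approached as far as the arm can. A call with a gripper value outside its range is refused whole. The fingers move at their own pace and stop on an object; the grip force is fixed at half the most. Time passes only in rows, so rows that repeat a pose let the fingers close. It gives the time, the measured TCP pose, the force and the opening at its end, in the units of the state.
- read_state(): the state, without advancing time (a new reading comes with each control period).
- capture(name): name is "scene" or "top" or "wrist"; returns a dict with "pixels" (420x560x3 uint8, red, green, blue), "intrinsics" (3x3 intrinsics, pixels), "rvec" (rotation vector, rad) and "tvec" (3), from world to camera coordinates, as OpenCV has them. Camera axes: x right, y down, z forward; pixel columns grow to the right and rows downward; lengths in m; the calibration is good to about 2 mm. The wrist camera is an equidistant fisheye: a pixel r from the principal point sees the ray r / f radians off the axis. A picture is of the moment at which its call begins. There is no depth.
- hand_in(): hands the job in, once; it reports no verdict.
Trained networks look in the newest picture that a camera, given by its name, has taken for a name from the list of things; names that differ only in an ending like _2 or _b are one class to them, and where a whole thing is asked for, a point or a joint stands for the part that bears it (a point fixed in the world has none). Each returns a list of dicts, best first, with "p" (0 to 1); they miss things now and then, are a little off and sometimes report something else, mostly with a low value. They report only what shows in the picture. A call takes as long as a camera call. They do not tell look-alikes from the thing itself.
- trace(camera, target): "mask" (420x560 bool, what is visible of it) and "at" ([column, row] in pixels, amid what is visible of it).
The state is a dict: "time_s": time; "joint_positions": joint angles; "qvel": joint speeds; "tau": joint torques, N m; "position": TCP position; "tcp_rot": TCP orientation; "force": force on the tool from outside, world axes, zero at the start; "moment": the same for the moment, N m; "opening": opening from 0.0 (shut) to 1.0 (fully open).
Only numpy, scipy, OpenCV 4.12 (cv2) and the standard library are available. Lean on these libraries where they do the work, as an engineer would, in place of code of your own. Each camera call takes 0.05 s, during which the arm holds its last target.

## Task

The wing knob of the glass pane's clamp is sitting loose on top of its stud, not yet in the thread. Without lifting it off, turn it gently backwards (anticlockwise seen from above) until you feel it drop into the start of the thread, then turn it forwards (clockwise) until the strap is pressed fully down on the pane. Never force it against a stop, and let go of it at the end; leave the things around the clamp where they are.

Things in the scene. Friction and masses are not known exactly. Their poses are not given: they have to be found in the camera images.
- knob_grip (a point): Grip point of the loose black wing knob (0.12 kg), on its axis, 64 mm above its foot, 11 mm below its top. The wing is an upright bar 60 mm long (x), 16 mm thick (y), 33 mm high, on a round hub whose top is 22 mm below this point: keep fingertips above it. z up the axis. If the wing is held loosely, the knob slides up and down freely and turns with them, with 0.15 rad of play.
- knob: The same knob; origin on its axis at the centre of its foot, axes as knob_grip. The hollow hub hides three lugs. At the start they lie on the flat rim of the stud's thread, foot at the rim's height. Turned anticlockwise (positive about z) by 0.2 to 1.6 rad they reach notches in the rim, and the knob falls 10 mm by its weight, on to the strap. Where, cannot be seen or read.
- stud_rim (a point): Top rim of the fixed steel stud's thread, on its axis, 60 mm above the bench. Axes: the clamp's. A wall stops anticlockwise turning 0.1 to 0.25 rad past the drop; before the drop a tooth 4.5 mm high stops clockwise turning after 0 to 1.25 rad. After the drop, clockwise leads the lugs under the thread; a hard stop ends the turn 1.5 to 1.75 rad on.
- fixture: The fixed clamp: plywood bed 270 x 220 x 18 mm (100 mm behind the stud to 170 mm in front of it along x), the 6 mm glass pane on it, stud and strap. Origin on the stud's axis at bench height; x points along the strap to the pane, z up.
- strap (a joint): How far the knob has pressed the steel strap (150 x 56 x 8 mm, round the stud, top 10 mm below the rim when up) down, in m: 0 = up, 0.0033 = fully down, rubber foot on the pane; turning on squeezes the rubber, to 0.0043 at the stop. It begins to sink 0.45 to 0.75 rad after the drop, then 4.3 mm per rad, against a spring (0.3 N m at the knob, more on the rubber). The thread holds when let go.
- jar_mid (a point): Bystander: white jar, 64 mm wide and 90 mm high, this point half-way up.
- stone_mid (a point): Bystander: grey dressing stone 100 x 45 x 28 mm, this point at its centre.
- brush_grip (a point): Bystander: wooden brush 200 mm long lying on the bench, this point on its handle.
Things that resemble listed ones, but are neither listed nor needed, are in the scene too. Of the things shaped like the knob, the black one is meant.

How it is judged:
By the outcome, as a careful person would: the job done as asked, in the order asked, and still so for the second after the job is handed in, with the robot touching nothing.
It also fails if it takes over 64 s, if anything falls off the work surface, if the arm or the gripper's body presses on something with over 40 N, if the wrist force passes 120 N, or if a joint passes its speed limit or range.

## Working session

There is one attempt and no reset: what is moved stays moved. The work goes in short steps, Python scripts to look and compute and a tool call to move; the robot and the scene stay as the last step left them, time stands still between calls to the robot, and variables do not carry over. Pictures are saved under pics/ and viewed, and the job is handed in when it is done.

Besides the shell and the picture viewer there is one more tool, called after "Emit:" as name(argument=value, ...), one argument or row to a line, values as JSON. play_rows: Moves the arm, as the interface text tells. Its arguments: {"type":"object","properties":{"rows":{"type":"array"}},"required":["rows"]}

```bash
mkdir -p pics; ls
python3 - <<'E'
from rig import *
import cv2,pickle
d={}
for n in ["scene","top","wrist"]:
    c=capture(n); d[n]=c
    cv2.imwrite(f"pics/{n}0.png",c["pixels"][:,:,::-1])
    for t in ["knob","fixture","strap","jar_mid","knob_grip","stud_rim"]:
        try: print(n,t,[(round(r["p"],2),[round(float(v)) for v in r["at"]],int(r["mask"].sum())) for r in trace(n,t)])
        except Exception as e: print(n,t,e)
    print(c["intrinsics"],c["rvec"],c["tvec"])
pickle.dump(d,open("cap0.pkl","wb"))
print(read_state())
E
```

```text
pics
scene knob [(0.87, [274, 238], 394), (0.85, [330, 236], 307), (0.7, [356, 246], 471), (0.56, [219, 225], 304)]
scene fixture [(0.74, [267, 272], 5114)]
scene strap [(0.75, [267, 256], 562)]
scene jar_mid [(0.68, [397, 288], 948), (0.44, [342, 333], 1069)]
scene knob_grip [(0.96, [276, 232], 402), (0.88, [333, 235], 343), (0.88, [352, 245], 420)]
scene stud_rim [(0.93, [264, 269], 4864)]
[[503.35701134   0.         281.26935939]
 [  0.         503.35701134 212.41037926]
 [  0.           0.           1.        ]] [ 0.75662536  2.39769126 -1.32290939] [ 0.43536601 -0.06778444  1.77006936]
top knob [(0.61, [257, 184], 233), (0.6, [253, 248], 225), (0.49, [221, 247], 228)]
top fixture [(0.88, [255, 174], 5959)]
top strap [(0.84, [259, 174], 614)]
top jar_mid [(0.57, [151, 234], 473)]
top knob_grip [(0.74, [220, 248], 227), (0.64, [256, 185], 250), (0.49, [254, 251], 218), (0.47, [325, 167], 236)]
top stud_rim [(0.93, [249, 175], 6073)]
[[456.93754368   0.         279.88022118]
 [  0.         456.93754368 208.37767005]
 [  0.           0.           1.        ]] [ 2.22311055 -2.1771818
[... 456 characters left out ...]
  8.20879170e+01,  3.03352185e-04,
        6.76895027e+01, -1.02272542e+01]), 'qvel': array([ 0.00149582, -0.05438529, -0.09998699,  0.01802844,  0.05320327,
       -0.02191854]), 'tau': array([-8.01869992e-04, -4.40022933e+01, -1.76986045e+01,  6.33582473e-02,
        5.04958292e-02, -1.58853675e-05]), 'position': array([0.272824  , 0.56228332, 0.22257896]), 'tcp_rot': array([[ 1.69796366e-05, -8.99661501e-01,  4.36588116e-01],
       [ 3.15839280e-05,  4.36588117e-01,  8.99661501e-01],
       [-9.99999999e-01, -1.48675768e-06,  3.58279516e-05]]), 'force': array([-0.79716955,  0.7163297 ,  0.09540622]), 'moment': array([ 0.02967268,  0.04524449, -0.01713235]), 'opening': 0.9980091882944808}
```

Run:
```python
import cv2
a=cv2.imread("pics/scene0.png");cv2.imwrite("pics/s0c.png",cv2.resize(a[180:380,180:440],None,fx=3,fy=3,interpolation=cv2.INTER_CUBIC))
a=cv2.imread("pics/top0.png");cv2.imwrite("pics/t0c.png",cv2.resize(a[110:300,120:370],None,fx=3,fy=3,interpolation=cv2.INTER_CUBIC))
```

```text
(no output)
```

View pics/s0c.png

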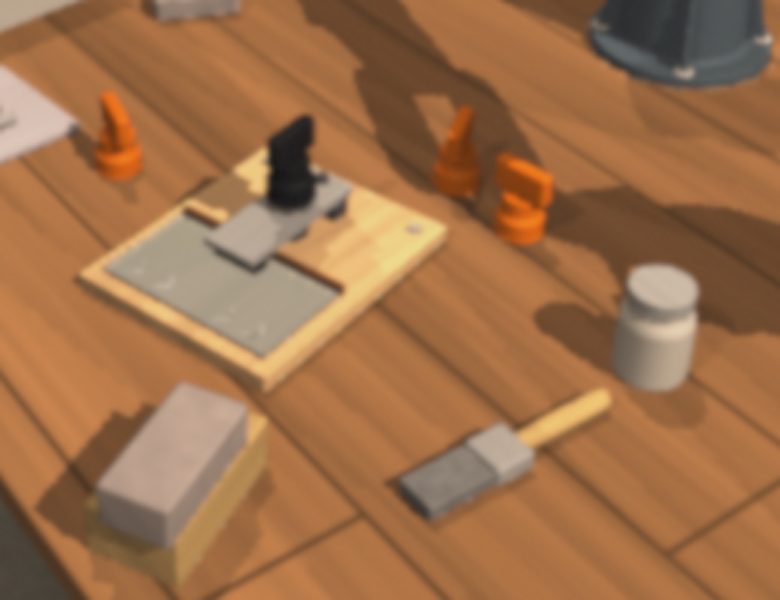

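View pics/t0c.png

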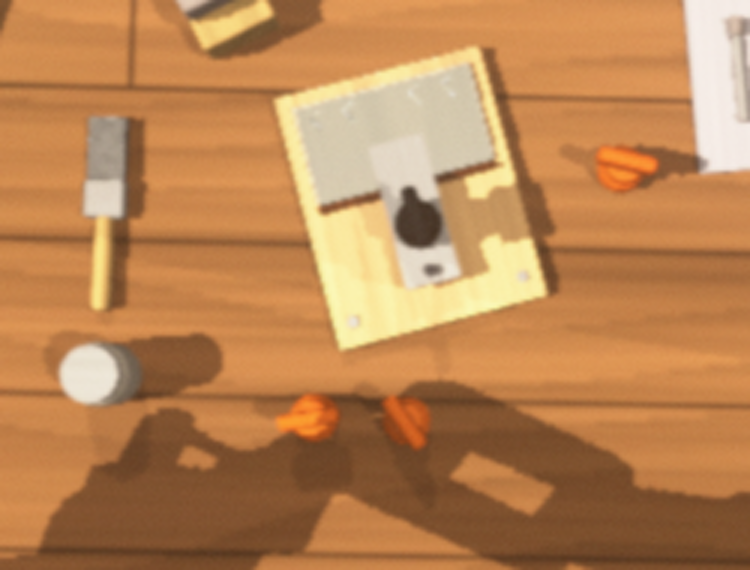

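View pics/top0.png

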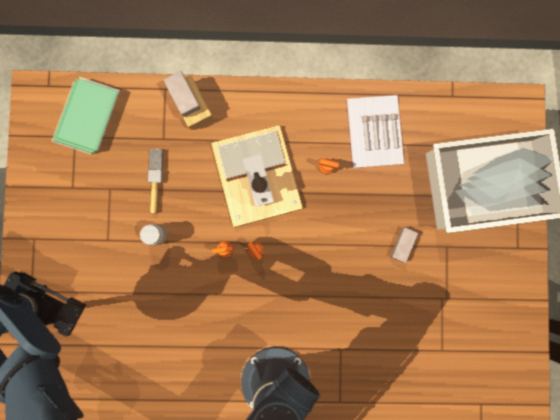

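The black knob is at top (259,183), scene (275,235). The look-alikes are orange: top (224,248), (256,250), (328,166) and scene (218,226), (332,235), (354,246). The black one is meant. Next I measure the fixture and knob.

```bash
cat > h.py <<'E'
import numpy as np, cv2, pickle
def ray(c,uv,fish=False):
    K=c["intrinsics"];R=cv2.Rodrigues(np.array(c["rvec"],float))[0];t=np.array(c["tvec"],float)
    x=(uv[0]-K[0,2])/K[0,0];y=(uv[1]-K[1,2])/K[1,1]
    if fish:
        r=np.hypot(x,y); d=np.array([np.sin(r)*x/r,np.sin(r)*y/r,np.cos(r)]) if r>0 else np.array([0,0,1.])
    else: d=np.array([x,y,1.])
    return -R.T@t, R.T@d
def atz(c,uv,z,fish=False):
    o,d=ray(c,uv,fish); return o+d*(z-o[2])/d[2]
def proj(c,P,fish=False):
    K=c["intrinsics"];R=cv2.Rodrigues(np.array(c["rvec"],float))[0];p=R@np.array(P,float)+np.array(c["tvec"],float)
    if fish:
        th=np.arctan2(np.hypot(p[0],p[1]),p[2]);h=np.hypot(p[0],p[1]);q=p[:2]/h*th
    else: q=p[:2]/p[2]
    return q*[K[0,0],K[1,1]]+K[:2,2]
E
python3 - <<'E'
from h import *
d=pickle.load(open("cap0.pkl","rb"))
t=d["top"]
# bed corners in crop/3+offset
for u in [(275,100),(480,47),(548,295),(342,350)]:
    print(u,atz(t,(u[0]/3+120,u[1]/3+110),0.018))
# knob: hub base? wing top
for u in [(418,220)]:
    print(atz(t,(u[0]/3+120,u[1]/3+110),0.11))
s=d["scene"]
for z in (.135,): print(atz(s,(290/3+180,140/3+180),z))
E
```

```text
(275, 100) [0.72610082 0.21302591 0.018     ]
(480, 47) [0.78697529 0.00213677 0.018     ]
(548, 295) [ 0.53014919 -0.07310763  0.018     ]
(342, 350) [0.46919406 0.13707572 0.018     ]
[0.59414302 0.05992399 0.11      ]
[0.60859589 0.08365091 0.135     ]
```

Run:
```python
from h import *
d=pickle.load(open("cap0.pkl","rb"))
o,dd=ray(d["wrist"],d["wrist"]["intrinsics"][:2,2]+1e-6,True);print(o,dd)
s=d["scene"];a=cv2.imread("pics/scene0.png");
cv2.imwrite("pics/s0k.png",cv2.resize(a[205:265,240:310],None,fx=9,fy=9,interpolation=cv2.INTER_CUBIC))
for ang in (0,45,90,135):
    c,s_=np.cos(np.radians(ang)),np.sin(np.radians(ang))
    for sg in(-1,1):
        print(ang,sg,[(np.round((proj(s,(.595+sg*.03*c,.06+sg*.03*s_,z))-[240,205])*9)) for z in (.102,.135)])
```

```text
[0.1995819  0.59685959 0.38446454] [ 0.26334587 -0.12853958 -0.95609964]
0 -1 [array([402., 204.]), array([403., 114.])]
0 1 [array([240., 267.]), array([239., 176.])]
45 -1 [array([339., 182.]), array([340.,  92.])]
45 1 [array([304., 291.]), array([304., 199.])]
90 -1 [array([267., 191.]), array([266., 101.])]
90 1 [array([379., 282.]), array([380., 190.])]
135 -1 [array([226., 226.]), array([224., 135.])]
135 1 [array([419., 246.]), array([421., 155.])]
```

View pics/s0k.png

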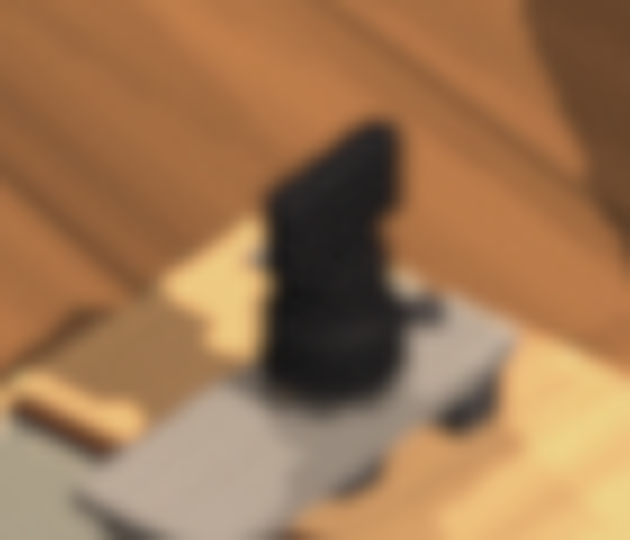

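Emit:
play_rows(
  rows=[
    [[-0.08,-0.04,-0.025,0,0,0,0.087],[-0.08,-0.08,-0.05,0,0,0,0.087],[-0.08,-0.12,-0.075,0,0,0,0.087],[-0.08,-0.16,-0.1,0,0,0,0.087],[-0.08,-0.2,-0.125,0,0,0,0.087],[-0.08,-0.24,-0.15,0,0,0,0.087],[-0.08,-0.28,-0.17,0,0,0,0.087],[-0.08,-0.32,-0.195,0,0,0,0.087],[-0.08,-0.36,-0.22,0,0,0,0.087],[-0.08,-0.4,-0.245,0,0,0,0.087],[-0.08,-0.43,-0.26,0,0,0,0.087],[-0.08,-0.43,-0.26,0,0,0,0.087]],
  ],
)

```text
time_s: 2.25
position: [0.5493, 0.1366, 0.3025]
tcp_rot: [[0.002, -0.897, 0.442], [-0.001, 0.442, 0.897], [-1.0, -0.003, -0.0]]
force: [-0.5, -0.2, -0.8]
opening: 0.999
```

Run:
```python
from rig import *
from h import *
c=capture("wrist");pickle.dump(c,open("w1.pkl","wb"))
for t in ["knob"]:print([(r["p"],r["at"]) for r in trace("wrist",t)])
cv2.imwrite("pics/w1.png",c["pixels"][:,:,::-1])
print(read_state()["position"],proj(c,(.595,.06,.135),True))
```

```text
[(0.74, [179.4, 92.4]), (0.64, [240.8, 237.5]), (0.58, [246.2, 63.0])]
[0.54620493 0.14004587 0.30228273] [232.31949816 253.67105041]
```

View pics/w1.png

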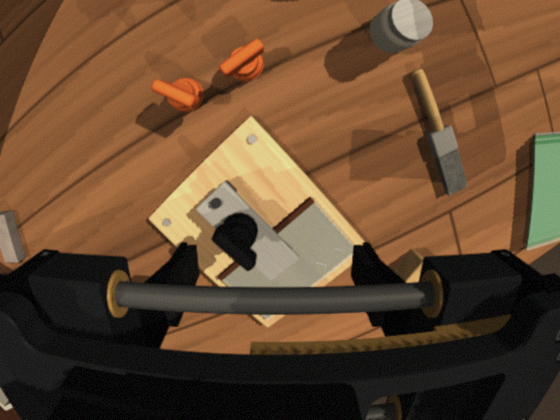

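The wrist view shows the black knob at (235,240) on the strap, with the wing running from about (217,235) to (255,265). I'll take a close crop with projected candidate wing outlines.

Run:
```python
from h import *
c=pickle.load(open("w1.pkl","rb"));a=c["pixels"][:,:,::-1].copy()
x0,y0,f=185,170,7
g=a[y0:y0+110,x0:x0+110].astype(float)
g=np.clip((g/255)**.5*255,0,255).astype(np.uint8)
cr=cv2.resize(g,None,fx=f,fy=f,interpolation=cv2.INTER_CUBIC)[:600]
b=cr.copy()
def box(A,cx,cy,z,col):
    A=np.radians(A);ux=np.array([np.cos(A),np.sin(A)]);uy=np.array([-ux[1],ux[0]])
    p=[(proj(c,(*(np.array([cx,cy])+sx*.03*ux+sy*.008*uy),z),True)-[x0,y0])*f+f/2 for sx,sy in((-1,-1),(1,-1),(1,1),(-1,1))]
    cv2.polylines(b,[np.array(p).astype(int)],True,col,1)
box(20,.5956,.0602,.135,(0,255,0));box(20,.5956,.0602,.102,(0,160,255))
cv2.imwrite("pics/w1c.png",np.hstack([cr,b])[:, :1540][::1,::1][:600] if 0 else cv2.resize(np.hstack([cr,b]),(800,312)))
cv2.imwrite("pics/w1d.png",b)
```

```text
(no output)
```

View pics/w1d.png

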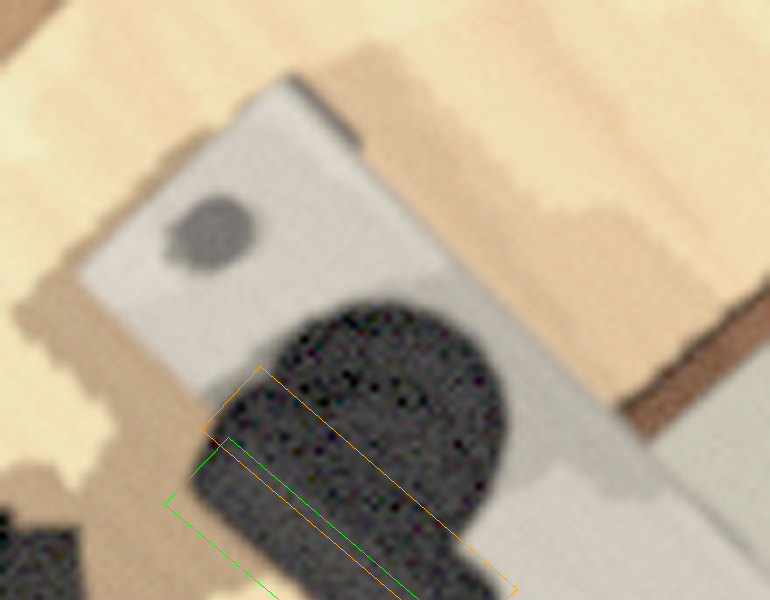

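```bash
cat > fit.py <<'E'
from h import *
def show(c,out,A,cx,cy,x0,y0,w,hh,f,dz=0):
    a=c["pixels"][:,:,::-1]
    g=a[y0:y0+hh,x0:x0+w].astype(float);g=np.clip((g/255)**.45*255,0,255).astype(np.uint8)
    b=cv2.resize(g,None,fx=f,fy=f,interpolation=cv2.INTER_CUBIC)
    t=np.radians(A);ux=np.array([np.cos(t),np.sin(t)]);uy=np.array([-ux[1],ux[0]])
    for z,col in ((.135+dz,(0,255,0)),(.102+dz,(0,160,255))):
        p=[(proj(c,(*(np.array([cx,cy])+sx*.03*ux+sy*.008*uy),z),True)-[x0,y0])*f+f/2 for sx,sy in((-1,-1),(1,-1),(1,1),(-1,1))]
        cv2.polylines(b,[np.array(p).astype(int)],True,col,1)
    cv2.imwrite(out,b)
E
python3 - <<'E'
from fit import *
c=pickle.load(open("w1.pkl","rb"))
show(c,"pics/w1e.png",18,.594,.056,195,195,110,90,6)
E
```

```text
(no output)
```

View pics/w1e.png

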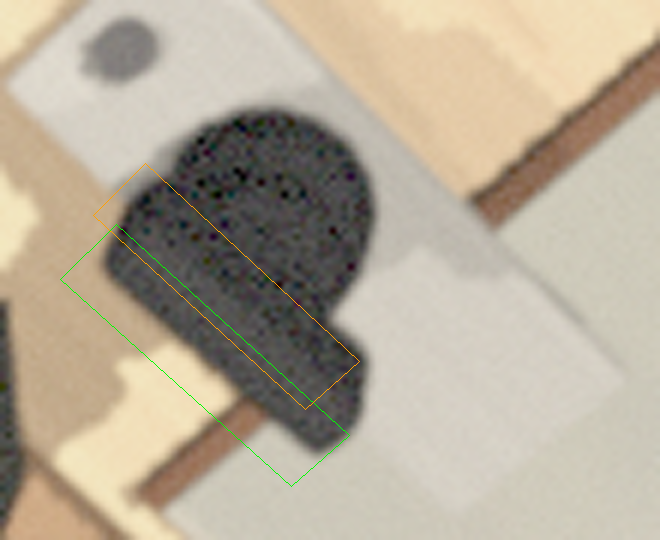

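Emit:
play_rows(
  rows=[
    [[0,-0.007,-0.005,8.5,0,0,0.087],[0,-0.014,-0.01,17,0,0,0.087],[0,-0.021,-0.015,25.5,0,0,0.087],[0,-0.028,-0.02,34,0,0,0.087],[0,-0.035,-0.025,42.5,0,0,0.087],[0,-0.042,-0.03,51,0,0,0.087],[0,-0.05,-0.035,59.5,0,0,0.087],[0,-0.06,-0.04,68,0,0,0.087],[0,-0.07,-0.045,76.5,0,0,0.087],[0,-0.079,-0.05,85,0,0,0.087],[0,-0.079,-0.05,93.5,0,0,0.087],[0,-0.079,-0.05,102,0,0,0.087]],
  ],
)

```text
time_s: 3.55
position: [0.5945, 0.0629, 0.3025]
tcp_rot: [[-0.001, 0.617, 0.787], [0.001, 0.787, -0.617], [-1.0, -0.0, -0.001]]
force: [-0.4, 0.3, -0.8]
opening: 0.999
```

Emit:
play_rows(
  rows=[
    [[0,0,0,8.5,0,0,0.087],[0,0,0,17,0,0,0.087],[0,0,0,25.5,0,0,0.087],[0,0,0,34,0,0,0.087],[0,0,0,34,0,0,0.06],[0,0,0,34,0,0,0.06],[0,0,0,34,0,0,0.06]],
  ],
)

```text
time_s: 4.25
position: [0.5951, 0.062, 0.3026]
tcp_rot: [[-0.0, 0.949, 0.314], [0.0, 0.314, -0.949], [-1.0, -0.0, -0.0]]
force: [0.2, -0.3, -0.2]
opening: 0.811
```

Run:
```python
from rig import *
from fit import *
c=capture("wrist");pickle.dump(c,open("w2.pkl","wb"))
cv2.imwrite("pics/w2.png",c["pixels"][:,:,::-1])
s=read_state();print(s["position"],s["tcp_rot"],s["joint_positions"],proj(c,(.5956,.0602,.135),True),proj(c,s["position"],True))
```

```text
[0.59512812 0.06174965 0.3025785 ] [[-1.90789660e-04  9.49681372e-01  3.13217585e-01]
 [ 8.19351921e-05  3.13217605e-01 -9.49681381e-01]
 [-9.99999978e-01 -1.55525845e-04 -1.37571006e-04]] [-4.76959034e+00  2.35864817e+01  8.03427926e+01  3.88335772e-03
  7.60820097e+01  6.69762299e+01] [275.76324024 187.93719929] [273.90995915 259.83475985]
```

View pics/w2.png

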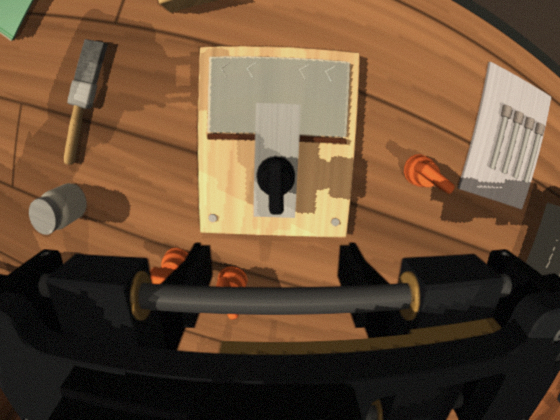

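The knob is at (275,180), with the wing roughly vertical in the image, (276,165)–(276,213). The overlay comes next.

Run:
```python
from fit import *
c=pickle.load(open("w2.pkl","rb"))
show(c,"pics/w2e.png",18,.5956,.0602,235,145,80,80,7)
```

```text
(no output)
```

View pics/w2e.png

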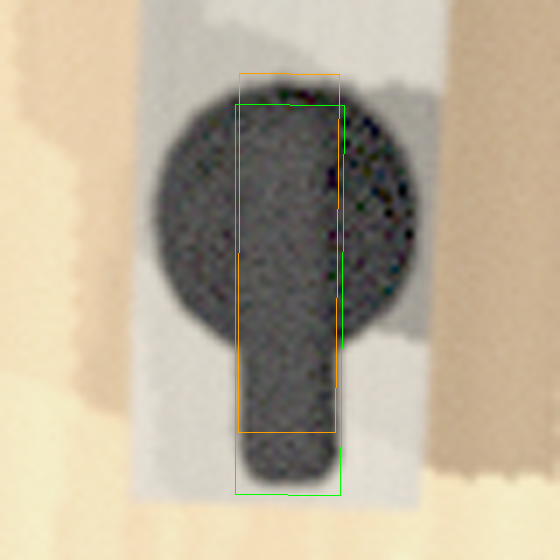

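Emit:
play_rows(
  rows=[
    [[0.04,0,0.0015,0,0,0,0.05],[0.08,0,0.0015,0,0,0,0.04],[0.12,0,0.0015,0,0,0,0.035],[0.15,0,0.0015,0,0,0,0.035],[0.155,0,0.0015,0,0,0,0.035],[0.155,0,0.0015,0,0,0,0.035],[0.155,0,0.0015,0,0,0,0.035]],
  ],
)

```text
time_s: 5.0
position: [0.5974, 0.0597, 0.1493]
tcp_rot: [[0.003, 0.95, 0.311], [-0.0, 0.311, -0.95], [-1.0, 0.003, 0.001]]
force: [1.2, 0.5, 0.4]
opening: 0.406
```

Run:
```python
from rig import *
from fit import *
c=capture("wrist");pickle.dump(c,open("w3.pkl","wb"))
cv2.imwrite("pics/w3.png",c["pixels"][:,:,::-1])
s=read_state();print(s["position"],s["force"],s["moment"],s["opening"],proj(c,(.5956,.0602,.135),True),proj(c,s["position"],True))
x=int(proj(c,(.5956,.0602,.135),True)[0]);y=int(proj(c,(.5956,.0602,.135),True)[1])
show(c,"pics/w3e.png",18,.5956,.0602,x-60,y-50,120,100,6)
```

```text
[0.59756498 0.05966638 0.14963909] [ 0.88568884  0.23569901 -0.13303862] [-0.05209119  0.12021817  0.00838952] 0.39924906799005233 [271.73315105 251.64989915] [273.57916369 259.91015636]
```

View pics/w3e.png

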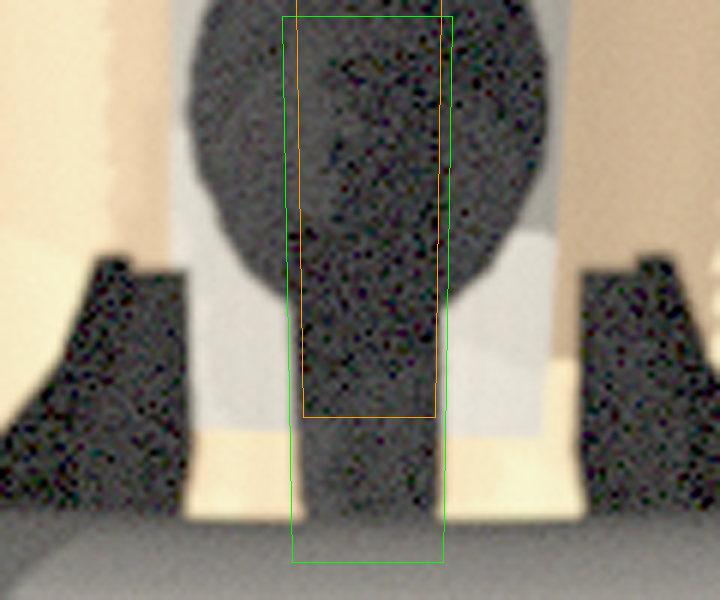

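View pics/w3.png

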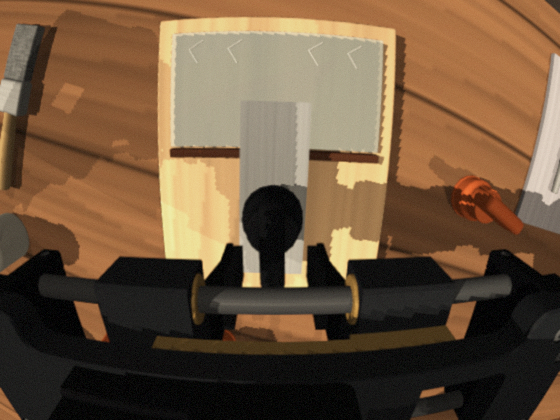

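Emit:
play_rows(
  rows=[
    [[0,-0.0015,-0.001,0,0,0,0.035],[0.02,-0.0015,-0.001,0,0,0,0.035],[0.035,-0.0015,-0.001,0,0,0,0.035],[0.043,-0.0015,-0.001,0,0,0,0.035],[0.043,-0.0015,-0.001,0,0,0,0.028],[0.043,-0.0015,-0.001,0,0,0,0.024],[0.043,-0.0015,-0.001,0,0,0,0.022],[0.043,-0.0015,-0.001,0,0,0,0.022],[0.043,-0.0015,-0.001,0,0,0,0.022]],
  ],
)

```text
time_s: 5.95
position: [0.5945, 0.0602, 0.1051]
tcp_rot: [[0.001, 0.95, 0.311], [-0.0, 0.311, -0.95], [-1.0, 0.001, 0.0]]
force: [0.5, -0.4, 0.4]
opening: 0.257
```

```bash
cat > look.py <<'E'
import sys
from rig import *
from fit import *
n=sys.argv[1]
c=capture("wrist");pickle.dump(c,open(n+".pkl","wb"))
s=read_state();p=s["position"];R=s["tcp_rot"]
print("t",s["time_s"],"pos",p.round(4),"F",s["force"].round(2),"M",s["moment"].round(3),"op",round(s["opening"]*.087,4),"yaw",np.degrees(np.arctan2(R[1,2],R[0,2])).round(2),"j6",s["joint_positions"][5].round(1),"tilt",R[:2,0].round(4))
a=c["pixels"][:,:,::-1][215:305,205:345].astype(float)
g=np.clip((a/255)**.45*255,0,255).astype(np.uint8)
cv2.imwrite(f"pics/{n}.png",cv2.resize(g,None,fx=5,fy=5,interpolation=cv2.INTER_CUBIC))
E
python3 look.py w4
```

```text
t 6.0 pos [0.5944 0.0602 0.105 ] F [ 0.14 -0.25 -0.11] M [-0.08   0.169  0.004] op 0.0221 yaw -71.89 j6 67.0 tilt [ 0.0008 -0.0001]
```

View pics/w4.png

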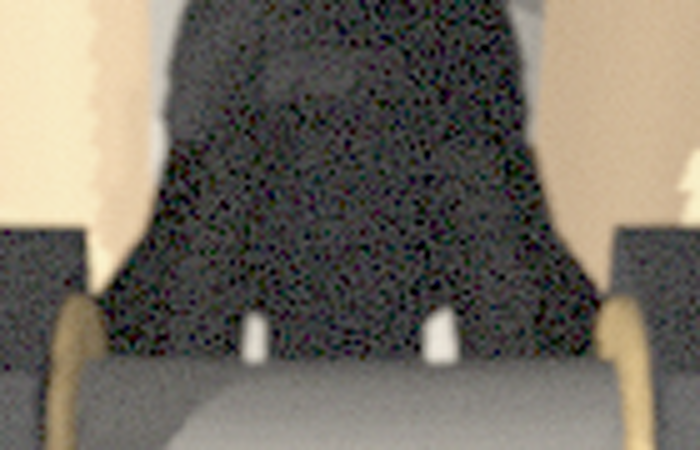

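Emit:
play_rows(
  rows=[
    [[-0.001,0.001,-0.0004,0,0,0,0.019],[-0.001,0.001,-0.0004,0,0,0,0.019],[-0.001,0.001,-0.0004,0,0,0,0.019],[-0.001,0.001,-0.0004,-3,0,0,0.019],[-0.001,0.001,-0.0004,-6,0,0,0.019],[-0.001,0.001,-0.0004,-9,0,0,0.019],[-0.001,0.001,-0.0004,-9,0,0,0.019]],
  ],
)

```text
time_s: 6.7
position: [0.5949, 0.0609, 0.1055]
tcp_rot: [[-0.0, 0.89, 0.456], [0.0, 0.456, -0.89], [-1.0, -0.0, -0.0]]
force: [-0.2, -0.6, -0.7]
opening: 0.215
```

```bash
python3 look.py w5
python3 - <<'E'
from rig import *
from h import *
c=capture("scene");pickle.dump(c,open("s5.pkl","wb"))
a=c["pixels"][:,:,::-1][185:275,205:345]
cv2.imwrite("pics/s5.png",cv2.resize(a,None,fx=5,fy=5,interpolation=cv2.INTER_CUBIC))
E
```

```text
t 6.75 pos [0.5949 0.0609 0.1055] F [ 0.83 -0.25  0.05] M [-0.047  0.129 -0.005] op 0.019 yaw -62.95 j6 58.1 tilt [-0.0001 -0.    ]
```

View pics/w5.png

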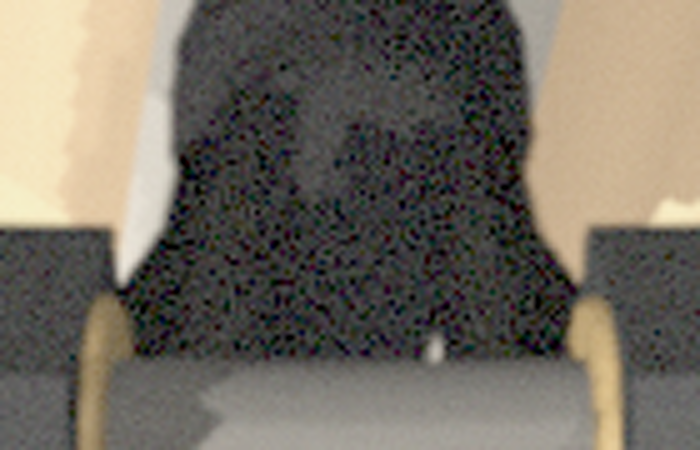

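View pics/s5.png

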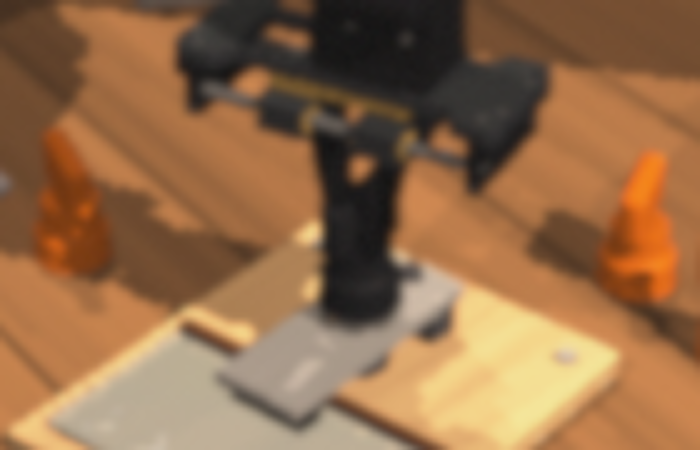

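```bash
cat > chk.py <<'E'
import sys
from rig import *
from h import *
n=sys.argv[1]
c=capture("scene");pickle.dump(c,open(n+".pkl","wb"))
def edge(c):
    g=c["pixels"].mean(2)
    out=[]
    for u in range(273,282,2):
        p=g[238:262,u:u+2].mean(1); th=75
        # last dark->bright crossing from hub downward
        i=next((i for i in range(len(p)-1) if p[i]<th<=p[i+1]),None)
        out.append(np.nan if i is None else round(238+i+(th-p[i])/(p[i+1]-p[i]),2))
    return out
print("edge",edge(c),"s5",edge(pickle.load(open("s5.pkl","rb"))))
s=read_state();p=s["position"];R=s["tcp_rot"]
print("t",s["time_s"],"pos",p.round(4),"F",s["force"].round(2),"M",s["moment"].round(3),"op",round(s["opening"]*.087,4),"yaw",np.degrees(np.arctan2(R[1,2],R[0,2])).round(2),"tau6",s["tau"][5].round(3))
a=c["pixels"][:,:,::-1][185:275,205:345]
cv2.imwrite(f"pics/{n}.png",cv2.resize(a,None,fx=5,fy=5,interpolation=cv2.INTER_CUBIC))
E
python3 chk.py s6
python3 - <<'E'
from h import *
for n in("s5","s6"):print(np.array(pickle.load(open(n+".pkl","rb"))["pixels"]).mean(2)[238:262,277].round())
E
```

```text
edge [np.float64(249.45), np.float64(249.7), np.float64(249.34), np.float64(248.95), np.float64(248.06)] s5 [np.float64(249.43), np.float64(249.69), np.float64(249.35), np.float64(248.93), np.float64(248.05)]
t 6.85 pos [0.595  0.0609 0.1055] F [-0.29  0.67 -0.48] M [-0.108  0.11   0.007] op 0.0193 yaw -62.94 tau6 0.002
[ 33.  33.  35.  40.  42.  41.  36.  33.  32.  33.  39.  61.  92. 121.
 144. 152. 153. 153. 151. 146. 135. 123. 132. 154.]
[ 33.  33.  35.  40.  42.  41.  35.  33.  32.  33.  39.  61.  92. 122.
 143. 152. 153. 153. 152. 147. 135. 122. 132. 154.]
```

Emit:
play_rows(
  rows=[
    [[0,0,0,-2,0,0,0.019],[0,0,0,-4,0,0,0.019],[0,0,0,-6,0,0,0.019],[0,0,0,-6,0,0,0.019]],
  ],
)

```text
time_s: 7.25
position: [0.595, 0.0609, 0.1056]
tcp_rot: [[0.0, 0.838, 0.546], [-0.0, 0.546, -0.838], [-1.0, 0.0, 0.0]]
force: [0.2, -0.6, -0.2]
opening: 0.217
```

```bash
python3 chk.py s7
```

```text
edge [np.float64(249.57), np.float64(249.71), np.float64(249.35), np.float64(248.96), np.float64(248.07)] s5 [np.float64(249.43), np.float64(249.69), np.float64(249.35), np.float64(248.93), np.float64(248.05)]
t 7.3 pos [0.595  0.0609 0.1055] F [-1.34 -0.13  0.35] M [-0.094  0.109 -0.058] op 0.019 yaw -56.95 tau6 -0.036
```

Emit:
play_rows(
  rows=[
    [[0,0,0,-2,0,0,0.019],[0,0,0,-4,0,0,0.019],[0,0,0,-4,0,0,0.019]],
  ],
)

```text
time_s: 7.6
position: [0.595, 0.0609, 0.1055]
tcp_rot: [[-0.0, 0.798, 0.603], [-0.0, 0.603, -0.798], [-1.0, -0.0, -0.0]]
force: [0.6, -0.6, 0.1]
opening: 0.217
```

```bash
python3 chk.py s8
```

```text
edge [np.float64(249.44), np.float64(249.69), np.float64(249.36), np.float64(248.98), np.float64(248.06)] s5 [np.float64(249.43), np.float64(249.69), np.float64(249.35), np.float64(248.93), np.float64(248.05)]
t 7.65 pos [0.595  0.0609 0.1055] F [ 0.31  0.24 -0.34] M [-0.06   0.13  -0.052] op 0.0189 yaw -52.97 tau6 -0.035
```

Emit:
play_rows(
  rows=[
    [[0,0,0,-2,0,0,0.019],[0,0,0,-4,0,0,0.019],[0,0,0,-4,0,0,0.019]],
  ],
)

```text
time_s: 7.95
position: [0.595, 0.0609, 0.1056]
tcp_rot: [[-0.0, 0.754, 0.657], [0.0, 0.657, -0.754], [-1.0, 0.0, -0.0]]
force: [0.7, -0.5, -0.4]
opening: 0.219
```

```bash
python3 chk.py s9
```

```text
edge [np.float64(249.46), np.float64(249.69), np.float64(249.34), np.float64(248.96), np.float64(248.08)] s5 [np.float64(249.43), np.float64(249.69), np.float64(249.35), np.float64(248.93), np.float64(248.05)]
t 8.0 pos [0.595  0.0609 0.1056] F [-0.31  0.38  0.06] M [-0.097  0.128 -0.043] op 0.0192 yaw -48.97 tau6 -0.034
```

Emit:
play_rows(
  rows=[
    [[0,0,0,-2,0,0,0.019],[0,0,0,-4.5,0,0,0.019],[0,0,0,-4.5,0,0,0.019]],
  ],
)

```text
time_s: 8.3
position: [0.595, 0.0609, 0.1055]
tcp_rot: [[0.0, 0.7, 0.714], [-0.0, 0.714, -0.7], [-1.0, -0.0, 0.0]]
force: [-0.1, -0.7, -0.2]
opening: 0.218
```

```bash
python3 chk.py s10
```

```text
edge [np.float64(249.41), np.float64(249.7), np.float64(249.35), np.float64(248.94), np.float64(248.06)] s5 [np.float64(249.43), np.float64(249.69), np.float64(249.35), np.float64(248.93), np.float64(248.05)]
t 8.35 pos [0.595  0.0609 0.1055] F [ 0.22  0.73 -0.21] M [-0.112  0.097  0.025] op 0.0194 yaw -44.49 tau6 -0.042
```

Emit:
play_rows(
  rows=[
    [[0,0,0,-2,0,0,0.019],[0,0,0,-4.5,0,0,0.019],[0,0,0,-4.5,0,0,0.019]],
  ],
)

```text
time_s: 8.65
position: [0.595, 0.0609, 0.1056]
tcp_rot: [[0.0, 0.642, 0.766], [-0.0, 0.766, -0.642], [-1.0, 0.0, 0.0]]
force: [-0.7, 0.5, -1.0]
opening: 0.221
```

```bash
python3 chk.py s11
```

```text
edge [np.float64(249.44), np.float64(249.68), np.float64(249.35), np.float64(248.94), np.float64(248.07)] s5 [np.float64(249.43), np.float64(249.69), np.float64(249.35), np.float64(248.93), np.float64(248.05)]
t 8.7 pos [0.595  0.0609 0.1056] F [-0.32  0.95 -0.05] M [-0.086  0.122  0.004] op 0.019 yaw -40.0 tau6 -0.041
```

Emit:
play_rows(
  rows=[
    [[0,0,0,-2,0,0,0.019],[0,0,0,-4.5,0,0,0.019],[0,0,0,-4.5,0,0,0.019]],
  ],
)

```text
time_s: 9.0
position: [0.595, 0.0609, 0.1056]
tcp_rot: [[0.0, 0.58, 0.814], [-0.0, 0.814, -0.58], [-1.0, 0.0, 0.0]]
force: [-0.0, 0.1, -0.1]
opening: 0.215
```

```bash
python3 chk.py s12
```

```text
edge [np.float64(249.57), np.float64(249.71), np.float64(249.37), np.float64(248.98), np.float64(248.06)] s5 [np.float64(249.43), np.float64(249.69), np.float64(249.35), np.float64(248.93), np.float64(248.05)]
t 9.05 pos [0.595  0.0609 0.1055] F [-0.41  0.28  0.4 ] M [-0.109  0.127  0.002] op 0.0188 yaw -35.5 tau6 -0.041
```

View pics/s12.png

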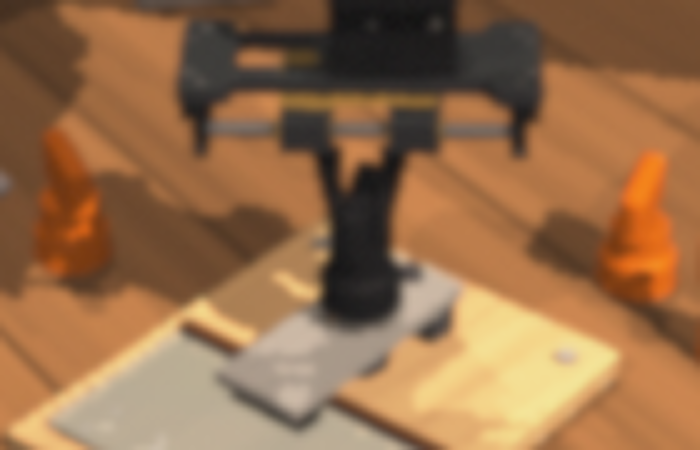

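The scene crop shows the wing held between the fingers at (365,190) and turned with them. The hub foot is still up, with its edge at about (360,320). I'll keep going.

Emit:
play_rows(
  rows=[
    [[0,0,0,-2,0,0,0.019],[0,0,0,-4.5,0,0,0.019],[0,0,0,-4.5,0,0,0.019]],
  ],
)

```text
time_s: 9.35
position: [0.595, 0.0609, 0.1056]
tcp_rot: [[0.0, 0.515, 0.857], [0.0, 0.857, -0.515], [-1.0, 0.0, 0.0]]
force: [0.0, 0.2, -0.3]
opening: 0.22
```

```bash
python3 chk.py s13
```

```text
edge [np.float64(249.47), np.float64(249.69), np.float64(249.35), np.float64(248.98), np.float64(248.07)] s5 [np.float64(249.43), np.float64(249.69), np.float64(249.35), np.float64(248.93), np.float64(248.05)]
t 9.4 pos [0.595  0.0609 0.1056] F [-0.22 -0.18  0.06] M [-0.061  0.047  0.   ] op 0.0187 yaw -31.0 tau6 -0.041
```

Emit:
play_rows(
  rows=[
    [[0,0,0,-2,0,0,0.019],[0,0,0,-4.5,0,0,0.019],[0,0,0,-4.5,0,0,0.019]],
  ],
)

```text
time_s: 9.7
position: [0.595, 0.0609, 0.1056]
tcp_rot: [[-0.0, 0.446, 0.895], [-0.0, 0.895, -0.446], [-1.0, -0.0, 0.0]]
force: [-0.0, 0.1, -1.2]
opening: 0.219
```

```bash
python3 chk.py s14
```

```text
edge [np.float64(249.44), np.float64(249.68), np.float64(249.36), np.float64(248.96), np.float64(248.08)] s5 [np.float64(249.43), np.float64(249.69), np.float64(249.35), np.float64(248.93), np.float64(248.05)]
t 9.75 pos [0.595  0.0609 0.1056] F [-0.63  0.02  1.07] M [-0.089  0.082 -0.062] op 0.0191 yaw -26.5 tau6 -0.041
```

Emit:
play_rows(
  rows=[
    [[0,0,0,-2,0,0,0.019],[0,0,0,-4.5,0,0,0.019],[0,0,0,-4.5,0,0,0.019]],
  ],
)

```text
time_s: 10.05
position: [0.595, 0.0609, 0.1056]
tcp_rot: [[0.0, 0.374, 0.927], [-0.0, 0.927, -0.374], [-1.0, 0.0, 0.0]]
force: [-0.0, 0.1, -0.7]
opening: 0.218
```

```bash
python3 chk.py s15
```

```text
edge [np.float64(249.41), np.float64(249.7), np.float64(249.34), np.float64(248.95), np.float64(248.05)] s5 [np.float64(249.43), np.float64(249.69), np.float64(249.35), np.float64(248.93), np.float64(248.05)]
t 10.1 pos [0.595  0.0609 0.1056] F [-0.04 -0.72  0.39] M [-0.164  0.06  -0.036] op 0.019 yaw -22.0 tau6 -0.041
```

Emit:
play_rows(
  rows=[
    [[0,0,0,-2,0,0,0.019],[0,0,0,-4.5,0,0,0.019],[0,0,0,-4.5,0,0,0.019]],
  ],
)

```text
time_s: 10.4
position: [0.595, 0.0609, 0.1056]
tcp_rot: [[-0.0, 0.3, 0.954], [0.0, 0.954, -0.3], [-1.0, 0.0, -0.0]]
force: [-0.0, -0.4, -0.8]
opening: 0.219
```

```bash
python3 chk.py s16
```

```text
edge [np.float64(249.55), np.float64(249.71), np.float64(249.36), np.float64(248.97), np.float64(248.07)] s5 [np.float64(249.43), np.float64(249.69), np.float64(249.35), np.float64(248.93), np.float64(248.05)]
t 10.45 pos [0.595  0.0609 0.1056] F [-0.42 -0.11  0.26] M [-0.055  0.091 -0.013] op 0.0192 yaw -17.5 tau6 -0.041
```

Emit:
play_rows(
  rows=[
    [[0,0,0,-2,0,0,0.019],[0,0,0,-4.5,0,0,0.019],[0,0,0,-4.5,0,0,0.019]],
  ],
)

```text
time_s: 10.75
position: [0.595, 0.0609, 0.1055]
tcp_rot: [[-0.0, 0.224, 0.974], [-0.0, 0.974, -0.224], [-1.0, -0.0, -0.0]]
force: [-0.2, 0.0, -0.3]
opening: 0.217
```

```bash
python3 chk.py s17
```

```text
edge [np.float64(249.44), np.float64(249.69), np.float64(249.36), np.float64(248.96), np.float64(248.08)] s5 [np.float64(249.43), np.float64(249.69), np.float64(249.35), np.float64(248.93), np.float64(248.05)]
t 10.8 pos [0.595  0.0609 0.1056] F [-0.43 -0.91  0.62] M [-0.097  0.081 -0.023] op 0.019 yaw -13.0 tau6 -0.041
```

Emit:
play_rows(
  rows=[
    [[0,0,0,-2,0,0,0.019],[0,0,0,-4.5,0,0,0.019],[0,0,0,-4.5,0,0,0.019]],
  ],
)

```text
time_s: 11.1
position: [0.595, 0.0609, 0.1056]
tcp_rot: [[0.0, 0.147, 0.989], [-0.0, 0.989, -0.147], [-1.0, -0.0, 0.0]]
force: [-0.1, 0.0, 0.6]
opening: 0.218
```

```bash
python3 chk.py s18
```

```text
edge [np.float64(249.38), np.float64(249.67), np.float64(249.36), np.float64(248.95), np.float64(248.07)] s5 [np.float64(249.43), np.float64(249.69), np.float64(249.35), np.float64(248.93), np.float64(248.05)]
t 11.15 pos [0.595  0.0609 0.1056] F [-0.62 -0.09 -0.39] M [-0.118  0.053 -0.034] op 0.0189 yaw -8.5 tau6 -0.041
```

Emit:
play_rows(
  rows=[
    [[0,0,0,-2,0,0,0.019],[0,0,0,-4.5,0,0,0.019],[0,0,0,-4.5,0,0,0.019]],
  ],
)

```text
time_s: 11.45
position: [0.595, 0.0609, 0.1055]
tcp_rot: [[0.0, 0.069, 0.998], [-0.0, 0.998, -0.069], [-1.0, -0.0, 0.0]]
force: [-0.4, 0.3, 0.6]
opening: 0.217
```

```bash
python3 chk.py s19
```

```text
edge [np.float64(249.38), np.float64(249.68), np.float64(249.35), np.float64(248.95), np.float64(248.06)] s5 [np.float64(249.43), np.float64(249.69), np.float64(249.35), np.float64(248.93), np.float64(248.05)]
t 11.5 pos [0.595  0.0609 0.1055] F [ 1.04 -0.52 -0.33] M [-0.008  0.014 -0.065] op 0.0189 yaw -4.0 tau6 -0.042
```

View pics/s19.png

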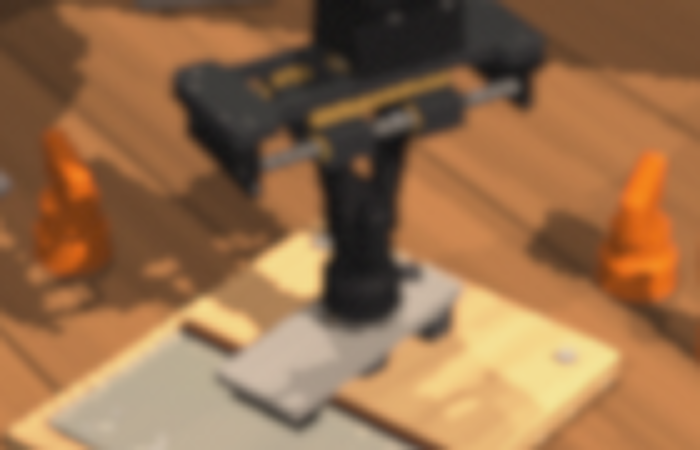

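Run:
```python
from h import *
c=pickle.load(open("s19.pkl","rb"))
for z in(.06,.05):
  for r in (.015,.02):
    P=[proj(c,(.5952+r*np.cos(t),.0606+r*np.sin(t),z)) for t in np.linspace(0,6.28,60)]
    P=np.array(P);print(z,r,P[:,1].max().round(1),P[:,0].min().round(1),P[:,0].max().round(1))
a=c["pixels"][:,:,::-1][225:260,255:300].astype(float)
cv2.imwrite("pics/s19z.png",cv2.resize(np.clip((a/255)**.5*255,0,255).astype(np.uint8),None,fx=16,fy=16,interpolation=cv2.INTER_CUBIC))
```

```text
0.06 0.015 246.9 270.4 281.2
0.06 0.02 248.0 268.7 283.0
0.05 0.015 249.9 270.5 281.2
0.05 0.02 250.9 268.7 283.0
```

View pics/s19z.png

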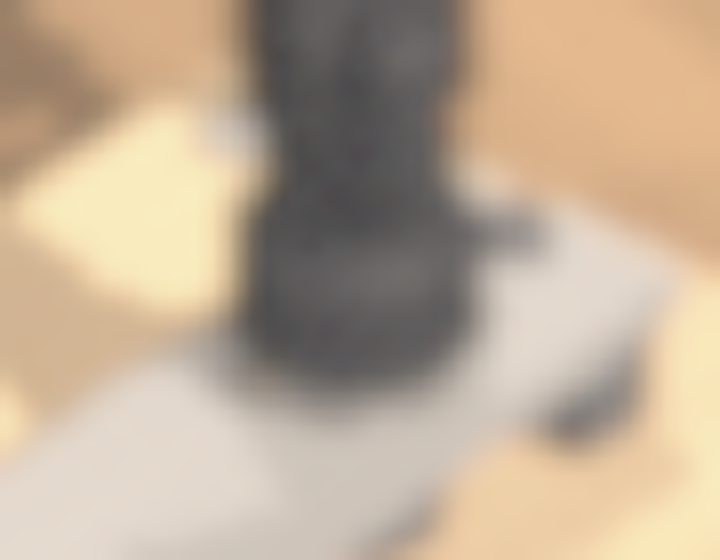

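Run:
```python
from h import *
for n in ("cap0","s5","s19"):
    c=pickle.load(open(n+".pkl","rb")); c=c.get("scene",c); g=c["pixels"].mean(2)
    print(n,g[240:256,275:280].mean(1).round(0))
```

```text
cap0 [ 32.  36.  38.  36.  31.  30.  29.  30.  37.  57.  85. 113. 132. 138.
 139. 139.]
s5 [ 35.  40.  42.  39.  35.  32.  32.  33.  41.  63.  94. 124. 144. 152.
 153. 152.]
s19 [ 34.  39.  42.  39.  35.  32.  31.  33.  40.  63.  94. 123. 144. 152.
 152. 152.]
```

Emit:
play_rows(
  rows=[
    [[0,0,0,-2,0,0,0.019],[0,0,0,-4.5,0,0,0.019],[0,0,0,-4.5,0,0,0.019]],
  ],
)

```text
time_s: 11.8
position: [0.595, 0.0609, 0.1055]
tcp_rot: [[0.0, -0.009, 1.0], [-0.0, 1.0, 0.009], [-1.0, -0.0, 0.0]]
force: [0.4, 0.2, 0.7]
opening: 0.221
```

```bash
python3 chk.py s20
```

```text
edge [np.float64(249.39), np.float64(249.68), np.float64(249.35), np.float64(248.95), np.float64(248.08)] s5 [np.float64(249.43), np.float64(249.69), np.float64(249.35), np.float64(248.93), np.float64(248.05)]
t 11.85 pos [0.595  0.0609 0.1056] F [0.74 0.38 0.1 ] M [-0.103  0.024  0.001] op 0.019 yaw 0.5 tau6 -0.042
```

Nothing has changed since the start, so the knob has not dropped. Tool turned 72°, knob about 63°.

Emit:
play_rows(
  rows=[
    [[0,0,0,-2,0,0,0.019],[0,0,0,-4.5,0,0,0.019],[0,0,0,-4.5,0,0,0.019]],
  ],
)

```text
time_s: 12.15
position: [0.5949, 0.0609, 0.1055]
tcp_rot: [[-0.0, -0.088, 0.996], [0.0, 0.996, 0.088], [-1.0, 0.0, -0.0]]
force: [0.3, -0.0, 0.6]
opening: 0.219
```

```bash
python3 chk.py s21; python3 look.py w21
```

```text
edge [np.float64(249.4), np.float64(249.69), np.float64(249.35), np.float64(248.96), np.float64(248.09)] s5 [np.float64(249.43), np.float64(249.69), np.float64(249.35), np.float64(248.93), np.float64(248.05)]
t 12.2 pos [0.595  0.061  0.1055] F [ 0.16 -0.54  0.52] M [-0.082 -0.014  0.02 ] op 0.0186 yaw 5.0 tau6 -0.043
t 12.25 pos [0.5949 0.061  0.1055] F [-0.11 -0.11 -0.45] M [-0.104 -0.021 -0.02 ] op 0.019 yaw 5.01 j6 -9.9 tilt [-0.0001  0.0001]
```

View pics/w21.png

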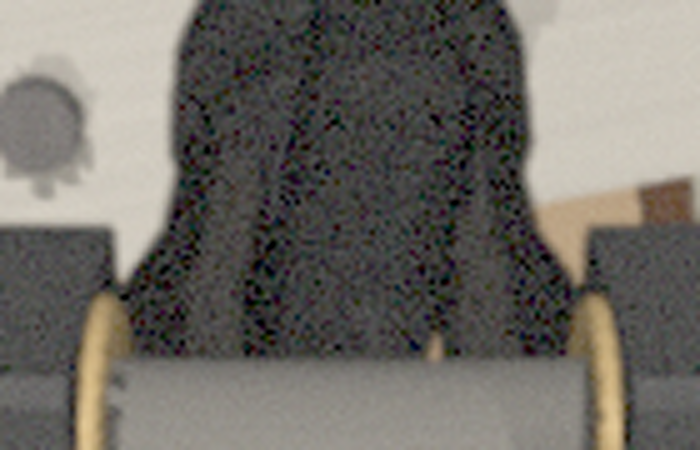

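The wing sits slightly skewed between the pads, from (300,20) to (430,350). That is the play taken up, and the knob is following.

Emit:
play_rows(
  rows=[
    [[0,0,0,-2,0,0,0.019],[0,0,0,-4.5,0,0,0.019],[0,0,0,-4.5,0,0,0.019]],
  ],
)

```text
time_s: 12.55
position: [0.5948, 0.061, 0.1055]
tcp_rot: [[-0.0, -0.166, 0.986], [0.0, 0.986, 0.166], [-1.0, 0.0, -0.0]]
force: [-0.7, -0.2, -1.1]
opening: 0.218
```

```bash
python3 chk.py s22
```

```text
edge [np.float64(249.52), np.float64(249.86), np.float64(249.5), np.float64(249.1), np.float64(248.42)] s5 [np.float64(249.43), np.float64(249.69), np.float64(249.35), np.float64(248.93), np.float64(248.05)]
t 12.6 pos [0.5949 0.061  0.1055] F [-0.38 -0.91  0.79] M [-0.049  0.075 -0.022] op 0.0191 yaw 9.51 tau6 -0.044
```

```bash
python3 chk.py s23
```

```text
edge [np.float64(249.54), np.float64(250.0), np.float64(249.83), np.float64(249.17), np.float64(248.49)] s5 [np.float64(249.43), np.float64(249.69), np.float64(249.35), np.float64(248.93), np.float64(248.05)]
t 12.65 pos [0.5949 0.061  0.1055] F [-1.45 -0.09  0.82] M [-0.081  0.104 -0.062] op 0.0192 yaw 9.52 tau6 -0.006
```

Emit:
play_rows(
  rows=[
    [[0,0,0,0,0,0,0.019],[0,0,0,0,0,0,0.019],[0,0,0,0,0,0,0.019]],
  ],
)

```text
time_s: 12.95
position: [0.5949, 0.0609, 0.1055]
tcp_rot: [[-0.0, -0.167, 0.986], [0.0, 0.986, 0.167], [-1.0, 0.0, -0.0]]
force: [-0.5, -0.2, 0.6]
opening: 0.219
```

```bash
python3 chk.py s24;python3 look.py w24
```

```text
edge [np.float64(249.53), np.float64(250.02), np.float64(249.82), np.float64(249.18), np.float64(248.48)] s5 [np.float64(249.43), np.float64(249.69), np.float64(249.35), np.float64(248.93), np.float64(248.05)]
t 13.0 pos [0.5949 0.0609 0.1056] F [-0.26  0.89  0.51] M [-0.051  0.103 -0.013] op 0.0189 yaw 9.6 tau6 -0.001
t 13.05 pos [0.5949 0.0609 0.1055] F [-0.97 -0.44 -0.63] M [0.008 0.029 0.065] op 0.0191 yaw 9.6 j6 -14.5 tilt [-0.0001  0.    ]
```

View pics/s24.png

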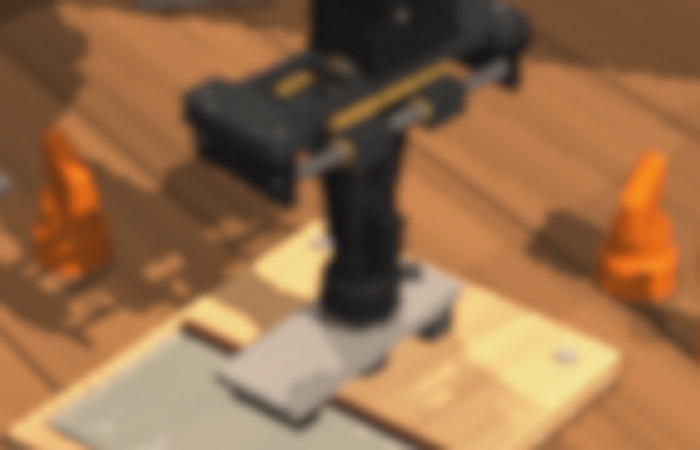

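View pics/w24.png

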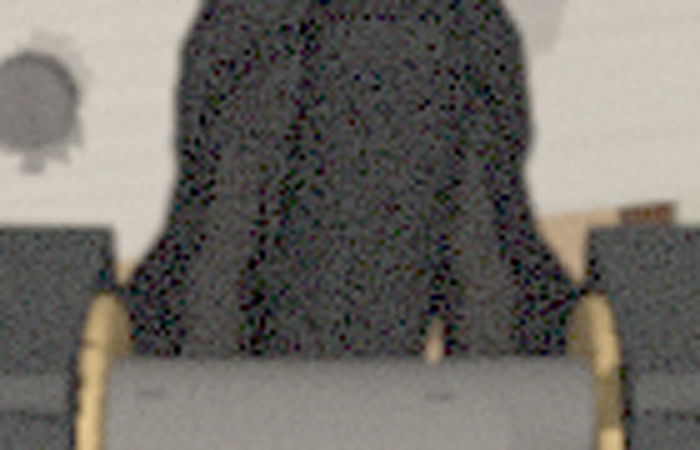

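Run:
```python
from h import *
L=[]
for n in("s21","s24"):
    c=pickle.load(open(n+".pkl","rb"))
    a=c["pixels"][:,:,::-1][205:260,260:300].astype(float)
    L.append(cv2.resize(np.clip((a/255)**.5*255,0,255).astype(np.uint8),None,fx=10,fy=10,interpolation=cv2.INTER_CUBIC))
cv2.imwrite("pics/cmp.png",np.hstack(L))
```

```text
(no output)
```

View pics/cmp.png

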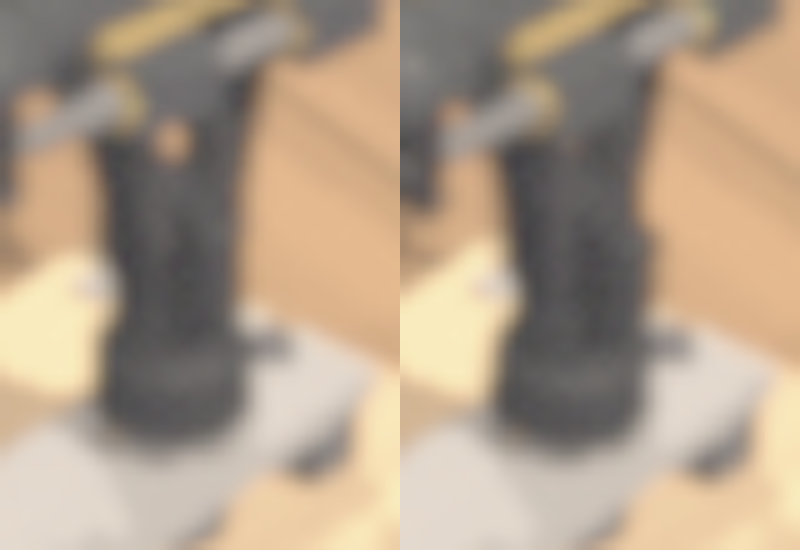

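Run:
```python
from h import *
np.set_printoptions(linewidth=200)
for n in ("s21","s22","s23","s24"):
    g=pickle.load(open(n+".pkl","rb"))["pixels"].mean(2)
    print(n,"rows232-253",g[232:254,274:280].mean(1).round(0).astype(int))
    # left/right edges by row
    for lo,hi in((262,276),(276,292)):
        o=[]
        for v in range(232,250,1):
            p=g[v,lo:hi]
            idx=[i for i in range(len(p)-1) if (p[i]-80)*(p[i+1]-80)<0]
            o.append(round(lo+idx[-1 if lo<270 else 0]+abs((80-p[idx[-1 if lo<270 else 0]])/(p[idx[-1 if lo<270 else 0]+1]-p[idx[-1 if lo<270 else 0]])),1) if idx else None)
        print(lo,o)
for n in ("w21","w24"):
    g=pickle.load(open(n+".pkl","rb"))["pixels"].mean(2)
    o=[]
    for v in range(190,252,4):
        d=np.where(g[v,225:325]<60)[0]; o.append((v,225+d.min() if len(d) else None,225+d.max() if len(d) else None))
    print(n,o)
```

```text
s21 rows232-253 [ 25  24  25  25  27  26  27  30  34  38  40  38  34  32  31  33  41  62  92 122 144 152]
262 [np.float64(270.7), np.float64(270.9), np.float64(271.0), np.float64(271.0), np.float64(270.8), np.float64(270.4), np.float64(269.9), np.float64(269.6), np.float64(269.6), np.float64(269.6), np.float64(269.5), np.float64(269.2), np.float64(268.8), np.float64(268.5), np.float64(268.7), np.float64(269.2), np.float64(269.7), np.float64(271.3)]
276 [np.float64(283.8), np.float64(283.8), np.float64(283.6), np.float64(283.3), np.float64(283.2), np.float64(283.4), np.float64(284.2), np.float64(286.1), np.float64(285.4), np.float64(284.4), np.float64(284.1), np.float64(284.1), np.float64(284.1), np.float64(284.0), np.float64(283.6), np.float64(282.9), np.float64(281.9), None]
s22 rows232-253 [ 25  26  26  27  28  28  28  30  32  37  41  41  36  32  30  32  38  58  89 121 144 152]
262 [np.float64(270.8), np.float64(271.0), np.float64(271.1), np.float64(271.1), np.float64(270.8), np.float64(270.4), np.float64(269.8), np.float64(269.5), np.float64(269.3), np.float64(269.3), np.float64(2
[... 2513 characters left out ...]
t64(310)), (242, np.int64(239), np.int64(310)), (246, np.int64(239), np.int64(310)), (250, np.int64(240), np.int64(309))]
w24 [(190, np.int64(225), np.int64(225)), (194, None, None), (198, np.int64(276), np.int64(281)), (202, np.int64(259), np.int64(292)), (206, np.int64(253), np.int64(297)), (210, np.int64(249), np.int64(302)), (214, np.int64(245), np.int64(304)), (218, np.int64(244), np.int64(306)), (222, np.int64(242), np.int64(309)), (226, np.int64(241), np.int64(309)), (230, np.int64(241), np.int64(309)), (234, np.int64(240), np.int64(310)), (238, np.int64(240), np.int64(310)), (242, np.int64(240), np.int64(311)), (246, np.int64(240), np.int64(310)), (250, np.int64(240), np.int64(309))]
```

Emit:
play_rows(
  rows=[
    [[0,0,0,2,0,0,0.019],[0,0,0,4,0,0,0.019],[0,0,0,4,0,0,0.02],[0,0,0,4,0,0,0.02]],
  ],
)

```text
time_s: 13.45
position: [0.595, 0.0609, 0.1056]
tcp_rot: [[0.0, -0.098, 0.995], [-0.0, 0.995, 0.098], [-1.0, -0.0, 0.0]]
force: [-1.3, -0.2, -0.3]
opening: 0.228
```

```bash
python3 chk.py s25
```

```text
edge [np.float64(249.53), np.float64(250.0), np.float64(249.82), np.float64(249.19), np.float64(248.5)] s5 [np.float64(249.43), np.float64(249.69), np.float64(249.35), np.float64(248.93), np.float64(248.05)]
t 13.5 pos [0.595  0.0609 0.1056] F [-0.25 -0.44  0.45] M [-0.08   0.045 -0.047] op 0.0202 yaw 5.65 tau6 -0.001
```

Emit:
play_rows(
  rows=[
    [[0,0,0,0,0,0,0.03],[0,0,0,0,0,0,0.045],[0,0,0,0,0,0,0.06],[0,0,0,0,0,0,0.06],[0,0,0,0,0,0,0.06]],
  ],
)

```text
time_s: 14.0
position: [0.595, 0.0609, 0.1055]
tcp_rot: [[-0.0, -0.098, 0.995], [0.0, 0.995, 0.098], [-1.0, 0.0, -0.0]]
force: [0.8, 0.2, 0.4]
opening: 0.6
```

```bash
python3 chk.py s26; python3 look.py w26
python3 - <<'E'
from h import *
L=[]
for n in("cap0","s26"):
    c=pickle.load(open(n+".pkl","rb"));c=c.get("scene",c)
    a=c["pixels"][:,:,::-1][205:260,260:300].astype(float)
    L.append(cv2.resize(np.clip((a/255)**.5*255,0,255).astype(np.uint8),None,fx=10,fy=10,interpolation=cv2.INTER_CUBIC))
cv2.imwrite("pics/cmp2.png",np.hstack(L))
E
```

```text
edge [np.float64(249.53), np.float64(250.01), np.float64(249.82), np.float64(249.19), np.float64(248.49)] s5 [np.float64(249.43), np.float64(249.69), np.float64(249.35), np.float64(248.93), np.float64(248.05)]
t 14.05 pos [0.595  0.0609 0.1056] F [-0.3   0.86 -0.06] M [-0.074  0.043  0.02 ] op 0.0548 yaw 5.62 tau6 -0.001
t 14.1 pos [0.595  0.0609 0.1055] F [-0.76 -0.09 -0.11] M [-0.041  0.019 -0.056] op 0.0575 yaw 5.62 j6 -10.5 tilt [0. 0.]
```

View pics/cmp2.png

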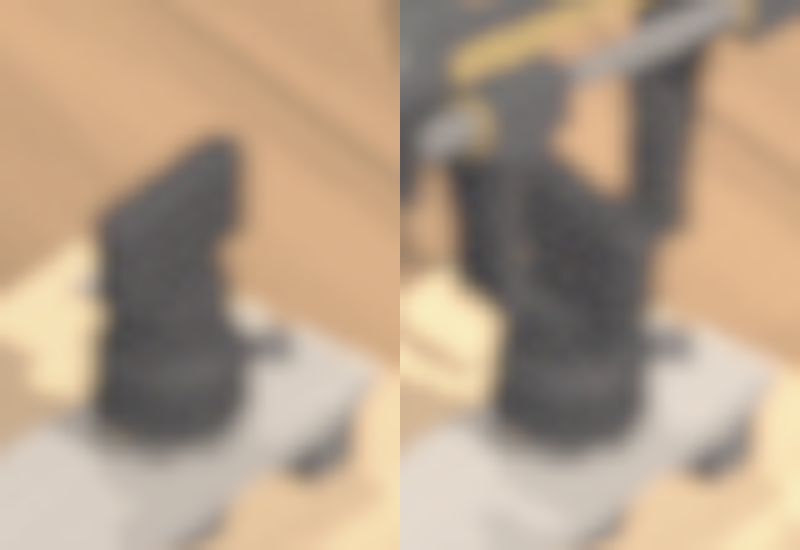

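View pics/w26.png

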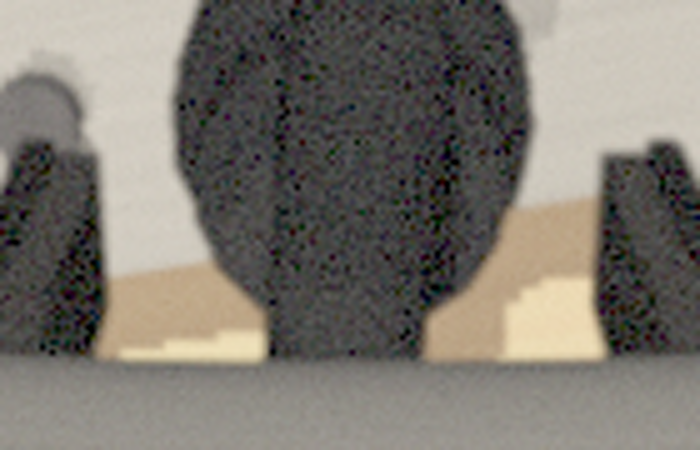

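Run:
```python
from h import *
L=[]
for n,A,zs in(("cap0",18,((.135,(0,255,0)),)),("s26",96,((.135,(0,255,0)),(.125,(0,0,255))))):
    c=pickle.load(open(n+".pkl","rb"));c=c.get("scene",c)
    a=c["pixels"][:,:,::-1][205:260,260:300].astype(float)
    b=cv2.resize(np.clip((a/255)**.4*255,0,255).astype(np.uint8),None,fx=10,fy=10,interpolation=cv2.INTER_CUBIC)
    t=np.radians(A);ux=np.array([np.cos(t),np.sin(t)]);uy=np.array([-ux[1],ux[0]])
    for z,col in zs:
        p=[(proj(c,(*(np.array([.5952,.0606])+sx*.03*ux+sy*.008*uy),z))-[260,205]+.5)*10 for sx,sy in((-1,-1),(1,-1),(1,1),(-1,1))]
        cv2.polylines(b,[np.array(p).astype(int)],True,col,1)
        q=[(proj(c,(.5952+.021*np.cos(w),.0606+.021*np.sin(w),z-.075))-[260,205]+.5)*10 for w in np.linspace(0,6.28,50)]
        cv2.polylines(b,[np.array(q).astype(int)],True,col,1)
    L.append(b)
cv2.imwrite("pics/cmp3.png",np.hstack(L))
```

```text
(no output)
```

View pics/cmp3.png

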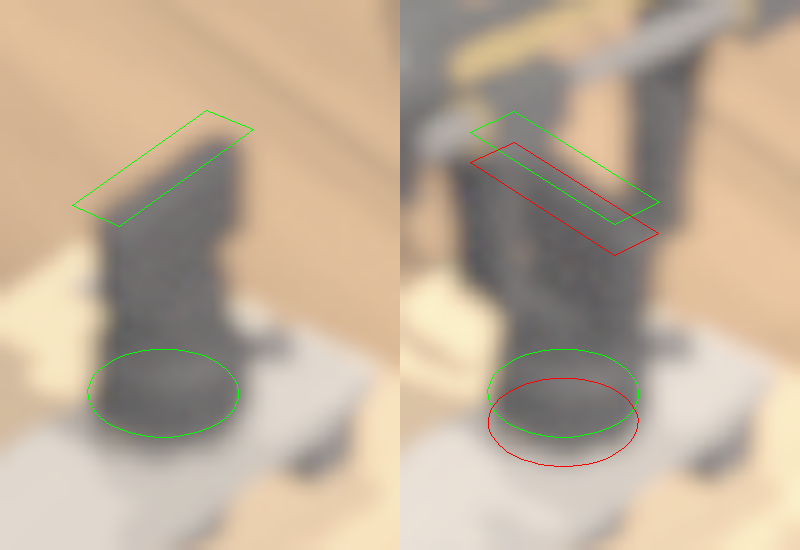

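Emit:
play_rows(
  rows=[
    [[0,-0.0007,0.0008,0,0,0,0.04],[0,-0.0007,0.0008,0,0,0,0.025],[0,-0.0007,0.0008,0,0,0,0.019],[0,-0.0007,0.0008,0,0,0,0.019],[0,-0.0007,0.0008,0,0,0,0.019],[0,-0.0007,0.0008,-2,0,0,0.019],[0,-0.0007,0.0008,-4,0,0,0.019],[0,-0.0007,0.0008,-4,0,0,0.019]],
  ],
)

```text
time_s: 14.9
position: [0.5956, 0.0604, 0.1055]
tcp_rot: [[-0.0, -0.167, 0.986], [0.0, 0.986, 0.167], [-1.0, 0.0, -0.0]]
force: [-0.7, -0.3, -0.1]
opening: 0.223
```

```bash
python3 chk.py s27
```

```text
edge [np.float64(249.59), np.float64(250.02), np.float64(249.82), np.float64(249.2), np.float64(248.5)] s5 [np.float64(249.43), np.float64(249.69), np.float64(249.35), np.float64(248.93), np.float64(248.05)]
t 14.95 pos [0.5957 0.0604 0.1055] F [0.16 1.2  0.86] M [-0.014  0.026 -0.006] op 0.0191 yaw 9.58 tau6 -0.041
```

Emit:
play_rows(
  rows=[
    [[0,0,0,-1.5,0,0,0.019],[0,0,0,-3,0,0,0.019],[0,0,0,-3,0,0,0.019]],
  ],
)

```text
time_s: 15.25
position: [0.5959, 0.0603, 0.1056]
tcp_rot: [[0.0, -0.219, 0.976], [-0.0, 0.976, 0.219], [-1.0, -0.0, 0.0]]
force: [-0.7, -0.3, -0.7]
opening: 0.217
```

```bash
python3 chk.py s28;python3 look.py w28
```

```text
edge [np.float64(251.16), np.float64(251.44), np.float64(251.32), np.float64(250.92), np.float64(250.08)] s5 [np.float64(249.43), np.float64(249.69), np.float64(249.35), np.float64(248.93), np.float64(248.05)]
t 15.3 pos [0.5959 0.0603 0.1056] F [-0.46  0.06 -1.34] M [-0.033  0.055 -0.051] op 0.0192 yaw 12.61 tau6 -0.034
t 15.35 pos [0.5959 0.0603 0.1056] F [-0.23  0.79  0.65] M [-0.067  0.053  0.025] op 0.0189 yaw 12.6 j6 -17.5 tilt [ 0.0002 -0.    ]
```

View pics/w28.png

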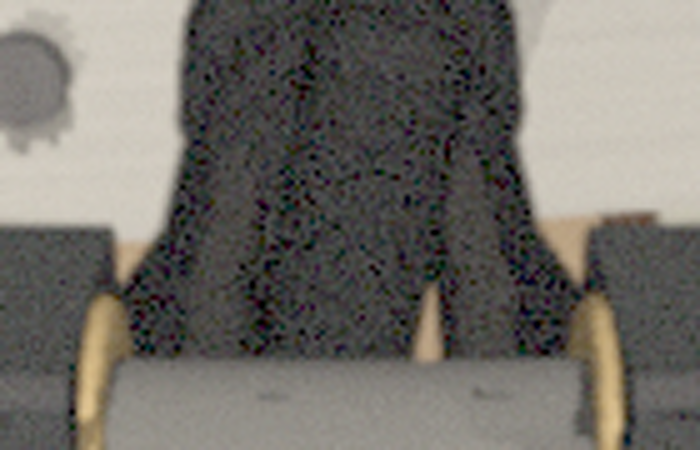

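The hub edge jumped about 1.8 px down, so it has dropped. I'll confirm that it has settled.

Emit:
play_rows(
  rows=[
    [[0,0,0,0,0,0,0.02],[0,0,0,2,0,0,0.02],[0,0,0,4,0,0,0.02],[0,0,0,4,0,0,0.02]],
  ],
)

```text
time_s: 15.75
position: [0.5958, 0.0603, 0.1055]
tcp_rot: [[-0.0, -0.15, 0.989], [-0.0, 0.989, 0.15], [-1.0, -0.0, -0.0]]
force: [-0.3, 0.1, 0.3]
opening: 0.231
```

```bash
python3 chk.py s29;python3 look.py w29
python3 - <<'E'
from h import *
np.set_printoptions(linewidth=200)
L=[]
for n in ("s21","s26","s28","s29"):
    c=pickle.load(open(n+".pkl","rb"));g=c["pixels"].mean(2)
    print(n,g[232:256,274:280].mean(1).round(0).astype(int))
    a=c["pixels"][:,:,::-1][215:260,262:298].astype(float)
    L.append(cv2.resize(np.clip((a/255)**.5*255,0,255).astype(np.uint8),None,fx=5.5,fy=5.5,interpolation=cv2.INTER_CUBIC))
cv2.imwrite("pics/cmp4.png",np.hstack(L))
for n in ("w21","w26","w29"):
    g=pickle.load(open(n+".pkl","rb"))["pixels"].mean(2)
    print(n,[(225+np.where(g[v,225:325]<60)[0]).tolist()[::len(np.where(g[v,225:325]<60)[0])-1] for v in (214,222,230,234,238)])
E
```

```text
edge [np.float64(251.17), np.float64(251.45), np.float64(251.32), np.float64(250.91), np.float64(250.07)] s5 [np.float64(249.43), np.float64(249.69), np.float64(249.35), np.float64(248.93), np.float64(248.05)]
t 15.8 pos [0.5958 0.0603 0.1056] F [0.21 0.3  0.56] M [-0.069  0.009 -0.001] op 0.0198 yaw 8.65 tau6 0.039
t 15.85 pos [0.5958 0.0603 0.1055] F [0.2  0.08 0.84] M [-0.096  0.055 -0.019] op 0.0197 yaw 8.66 j6 -13.6 tilt [-0.0001 -0.    ]
s21 [ 25  24  25  25  27  26  27  30  34  38  40  38  34  32  31  33  41  62  92 122 144 152 152 152]
s26 [ 23  23  25  27  29  28  28  28  31  35  40  41  37  32  31  32  37  53  82 116 142 152 154 156]
s28 [ 27  26  25  24  24  26  29  29  29  30  32  35  40  42  39  34  32  32  38  62 103 137 151 152]
s29 [ 28  27  26  25  24  26  29  29  29  30  32  35  40  42  38  34  32  32  38  62 103 138 151 152]
w21 [[245, 305], [241, 309], [240, 309], [239, 310], [239, 310]]
w26 [[246, 304], [243, 309], [241, 310], [240, 310], [240, 311]]
w29 [[244, 306], [241, 308], [241, 308], [241, 309], [241, 308]]
```

View pics/cmp4.png

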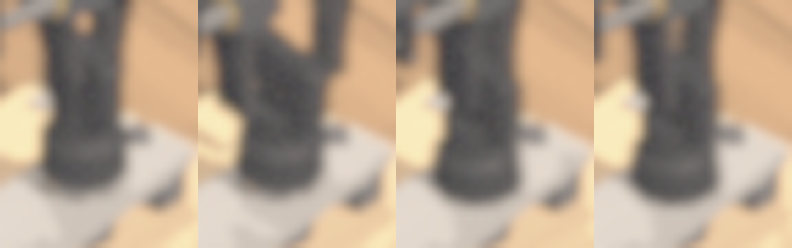

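The highlight on the hub rim went from row 242 to 245, about 3 px or 10 mm, and it stays there: it's fully dropped. I lower the fingers 7 mm with it and start clockwise.

Emit:
play_rows(
  rows=[
    [[0.004,0,0,0,0,0,0.02],[0.007,0,0,4,0,0,0.019],[0.007,0,0,8,0,0,0.019],[0.007,0,0,12,0,0,0.019],[0.007,0,0,16,0,0,0.019],[0.007,0,0,20,0,0,0.019],[0.007,0,0,24,0,0,0.019],[0.007,0,0,24,0,0,0.019]],
  ],
)

```text
time_s: 16.65
position: [0.5957, 0.0603, 0.0982]
tcp_rot: [[-0.001, 0.265, 0.964], [0.0, 0.964, -0.265], [-1.0, -0.0, -0.0]]
force: [0.3, -0.4, -1.1]
opening: 0.218
```

```bash
python3 chk.py s30;python3 look.py w30
```

```text
edge [np.float64(251.12), np.float64(251.43), np.float64(251.35), np.float64(250.94), np.float64(250.05)] s5 [np.float64(249.43), np.float64(249.69), np.float64(249.35), np.float64(248.93), np.float64(248.05)]
t 16.7 pos [0.5957 0.0603 0.0983] F [-0.04 -0.36 -0.52] M [-0.092  0.096 -0.015] op 0.0189 yaw -15.29 tau6 0.075
t 16.75 pos [0.5957 0.0603 0.0983] F [-0.49  0.12 -0.69] M [-0.126  0.092  0.027] op 0.019 yaw -15.29 j6 10.4 tilt [-0.0004  0.    ]
```

View pics/w30.png

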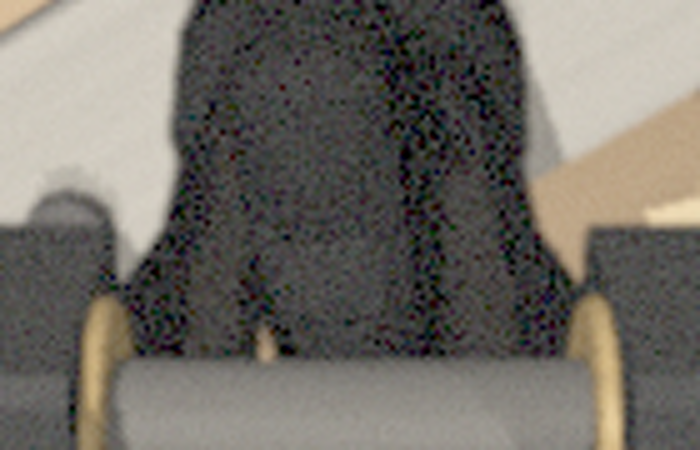

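Emit:
play_rows(
  rows=[
    [[0,0,0,4,0,0,0.019],[0,0,0,8,0,0,0.019],[0,0,0,11,0,0,0.019],[0,0,0,11,0,0,0.019]],
  ],
)

```text
time_s: 17.15
position: [0.5957, 0.0603, 0.0984]
tcp_rot: [[-0.0, 0.443, 0.896], [0.0, 0.896, -0.443], [-1.0, -0.0, -0.0]]
force: [0.7, 0.3, 0.4]
opening: 0.22
```

```bash
python3 chk.py s31
```

```text
edge [np.float64(251.09), np.float64(251.4), np.float64(251.31), np.float64(250.93), np.float64(250.07)] s5 [np.float64(249.43), np.float64(249.69), np.float64(249.35), np.float64(248.93), np.float64(248.05)]
t 17.2 pos [0.5957 0.0603 0.0984] F [0.26 0.63 0.14] M [-0.038  0.125  0.008] op 0.0192 yaw -26.28 tau6 0.054
```

```bash
cat >> chk.py <<'E'
# strap tracking: phase shift of strap front edge area relative to s31
if len(sys.argv)>2:
    r=pickle.load(open(sys.argv[2]+".pkl","rb"))["pixels"].mean(2);g=c["pixels"].mean(2)
    def ed(g):
        o=[]
        for u in range(252,265,2):  # strap near edge, dark below
            p=g[254:275,u:u+2].mean(1); d=np.diff(p); k=int(np.argmin(d)); 
            w=np.clip(-d[max(0,k-2):k+3],0,None); o.append(254+max(0,k-2)+.5+(w*np.arange(len(w))).sum()/w.sum())
        return np.array(o)
    e=ed(g);e0=ed(r);print("strap",(e-e0).round(2),"med",np.median(e-e0).round(2))
E
python3 chk.py s31b s31
```

```text
edge [np.float64(251.1), np.float64(251.4), np.float64(251.32), np.float64(250.93), np.float64(250.07)] s5 [np.float64(249.43), np.float64(249.69), np.float64(249.35), np.float64(248.93), np.float64(248.05)]
t 17.25 pos [0.5957 0.0603 0.0984] F [-1.32  0.4  -0.25] M [-0.053  0.14  -0.007] op 0.0192 yaw -26.28 tau6 0.008
strap [-0.01  0.   -0.01 -0.    0.   -0.01 -0.  ] med -0.0
```

Emit:
play_rows(
  rows=[
    [[0,0,0,3,0,0,0.019],[0,0,0,6,0,0,0.019],[0,0,0,6,0,0,0.019]],
  ],
)

```text
time_s: 17.55
position: [0.5958, 0.0603, 0.0985]
tcp_rot: [[0.0, 0.535, 0.845], [-0.0, 0.845, -0.535], [-1.0, -0.0, 0.0]]
force: [0.1, 0.6, -0.1]
opening: 0.22
```

```bash
python3 chk.py s32 s31
```

```text
edge [np.float64(251.15), np.float64(251.4), np.float64(251.31), np.float64(250.92), np.float64(250.06)] s5 [np.float64(249.43), np.float64(249.69), np.float64(249.35), np.float64(248.93), np.float64(248.05)]
t 17.6 pos [0.5959 0.0603 0.0986] F [-0.75  0.61  0.14] M [-0.044  0.106  0.003] op 0.0187 yaw -32.27 tau6 0.052
strap [ 0.01  0.    0.04 -0.04 -0.09 -0.15 -0.01] med -0.01
```

Emit:
play_rows(
  rows=[
    [[0,0,0,3,0,0,0.019],[0,0,0,5,0,0,0.019],[0,0,0,5,0,0,0.019]],
  ],
)

```text
time_s: 17.9
position: [0.5956, 0.0605, 0.0985]
tcp_rot: [[-0.0, 0.606, 0.796], [0.0, 0.796, -0.606], [-1.0, -0.0, -0.0]]
force: [-0.7, 0.4, -0.1]
opening: 0.22
```

```bash
python3 chk.py s33 s31
```

```text
edge [np.float64(251.17), np.float64(251.43), np.float64(251.34), np.float64(251.03), np.float64(250.3)] s5 [np.float64(249.43), np.float64(249.69), np.float64(249.35), np.float64(248.93), np.float64(248.05)]
t 17.95 pos [0.5956 0.0605 0.0985] F [-0.56  1.29  1.94] M [0.038 0.132 0.032] op 0.019 yaw -37.27 tau6 0.093
strap [ 0.04  0.02  0.05 -0.17 -0.14 -0.15  0.02] med 0.02
```

Emit:
play_rows(
  rows=[
    [[0,0,0,3,0,0,0.019],[0,0,0,5,0,0,0.019],[0,0,0,5,0,0,0.019]],
  ],
)

```text
time_s: 18.25
position: [0.5955, 0.0606, 0.0983]
tcp_rot: [[-0.001, 0.673, 0.74], [0.0, 0.74, -0.673], [-1.0, -0.0, -0.001]]
force: [-0.7, 1.3, -1.8]
opening: 0.215
```

```bash
python3 chk.py s34 s31
```

```text
edge [np.float64(251.37), np.float64(251.5), np.float64(251.45), np.float64(251.2), np.float64(250.49)] s5 [np.float64(249.43), np.float64(249.69), np.float64(249.35), np.float64(248.93), np.float64(248.05)]
t 18.3 pos [0.5955 0.0606 0.0983] F [-0.91  1.14 -3.08] M [0.164 0.151 0.091] op 0.0195 yaw -42.28 tau6 0.133
strap [ 0.17  0.21  0.27 -0.01 -0.06 -0.06  0.1 ] med 0.1
```

Emit:
play_rows(
  rows=[
    [[0.0005,0,0,3,0,0,0.019],[0.0008,0,0,5,0,0,0.019],[0.0008,0,0,5,0,0,0.019]],
  ],
)

```text
time_s: 18.6
position: [0.5956, 0.0606, 0.0978]
tcp_rot: [[-0.0, 0.735, 0.678], [0.0, 0.678, -0.735], [-1.0, -0.0, -0.001]]
force: [-0.7, 1.4, -0.1]
opening: 0.219
```

```bash
python3 chk.py s35 s31; python3 look.py w35
```

```text
edge [np.float64(251.37), np.float64(251.6), np.float64(251.5), np.float64(251.24), np.float64(250.47)] s5 [np.float64(249.43), np.float64(249.69), np.float64(249.35), np.float64(248.93), np.float64(248.05)]
t 18.65 pos [0.5956 0.0606 0.0978] F [-0.79  1.57  1.  ] M [0.271 0.227 0.06 ] op 0.0189 yaw -47.29 tau6 0.119
strap [ 0.29  0.44  0.37  0.1  -0.18 -0.31  0.47] med 0.29
t 18.7 pos [0.5956 0.0606 0.0978] F [-0.62  2.02  1.17] M [0.144 0.263 0.083] op 0.0195 yaw -47.3 j6 42.4 tilt [-0.0004  0.0004]
```

View pics/w35.png

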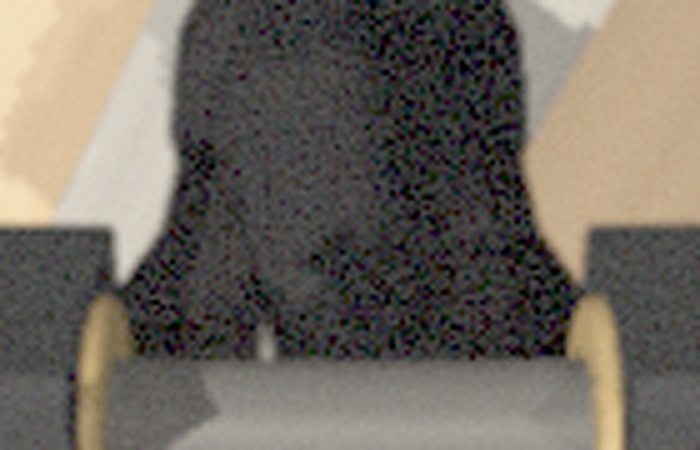

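Emit:
play_rows(
  rows=[
    [[0.0002,0,0,3,0,0,0.019],[0.0004,0,0,6,0,0,0.019],[0.0004,0,0,6,0,0,0.019]],
  ],
)

```text
time_s: 19.0
position: [0.5956, 0.0605, 0.0974]
tcp_rot: [[-0.0, 0.802, 0.597], [0.0, 0.597, -0.802], [-1.0, -0.0, -0.001]]
force: [-1.3, 2.6, -0.0]
opening: 0.217
```

```bash
python3 chk.py s36 s31
```

```text
edge [np.float64(251.48), np.float64(251.77), np.float64(251.7), np.float64(251.32), np.float64(250.5)] s5 [np.float64(249.43), np.float64(249.69), np.float64(249.35), np.float64(248.93), np.float64(248.05)]
t 19.05 pos [0.5956 0.0605 0.0974] F [-1.13  2.01  0.57] M [0.291 0.284 0.084] op 0.019 yaw -53.29 tau6 0.138
strap [ 0.34  0.36  0.56 -0.15 -0.4   0.18  0.79] med 0.34
```

Emit:
play_rows(
  rows=[
    [[0.0002,0,0,3,0,0,0.019],[0.0005,0,0,6,0,0,0.019],[0.0005,0,0,6,0,0,0.019]],
  ],
)

```text
time_s: 19.35
position: [0.5956, 0.0605, 0.0969]
tcp_rot: [[-0.0, 0.86, 0.51], [0.0, 0.51, -0.86], [-1.0, -0.0, -0.0]]
force: [-1.2, 2.7, 0.8]
opening: 0.218
```

```bash
python3 chk.py s37 s31
```

```text
edge [np.float64(251.63), np.float64(251.82), np.float64(251.79), np.float64(251.39), np.float64(250.51)] s5 [np.float64(249.43), np.float64(249.69), np.float64(249.35), np.float64(248.93), np.float64(248.05)]
t 19.4 pos [0.5956 0.0605 0.0969] F [-2.46  1.53  1.25] M [0.398 0.328 0.099] op 0.0193 yaw -59.27 tau6 0.146
strap [0.71 0.62 0.71 0.14 0.15 0.44 0.97] med 0.62
```

Emit:
play_rows(
  rows=[
    [[0.0002,0,0,3,0,0,0.019],[0.0005,0,0,6,0,0,0.019],[0.0005,0,0,6,0,0,0.019]],
  ],
)

```text
time_s: 19.7
position: [0.5957, 0.0605, 0.0965]
tcp_rot: [[-0.0, 0.908, 0.418], [0.0, 0.418, -0.908], [-1.0, -0.0, -0.0]]
force: [-1.3, 2.2, 1.5]
opening: 0.215
```

```bash
python3 chk.py s38 s31
```

```text
edge [np.float64(251.66), np.float64(252.0), np.float64(252.03), np.float64(251.5), np.float64(250.74)] s5 [np.float64(249.43), np.float64(249.69), np.float64(249.35), np.float64(248.93), np.float64(248.05)]
t 19.75 pos [0.5956 0.0605 0.0965] F [-2.13  3.08  1.66] M [0.459 0.472 0.091] op 0.0192 yaw -65.26 tau6 0.155
strap [0.88 0.81 1.04 0.66 0.5  0.64 1.15] med 0.81
```

Emit:
play_rows(
  rows=[
    [[0.0002,0,0,3,0,0,0.019],[0.0005,0,0,6,0,0,0.019],[0.0005,0,0,6,0,0,0.019]],
  ],
)

```text
time_s: 20.05
position: [0.5957, 0.0605, 0.096]
tcp_rot: [[-0.0, 0.947, 0.321], [0.0, 0.321, -0.947], [-1.0, -0.0, -0.0]]
force: [-2.4, 3.6, 1.8]
opening: 0.22
```

```bash
python3 chk.py s39 s31; python3 look.py w39
```

```text
edge [np.float64(251.88), np.float64(252.26), np.float64(252.12), np.float64(251.64), np.float64(250.96)] s5 [np.float64(249.43), np.float64(249.69), np.float64(249.35), np.float64(248.93), np.float64(248.05)]
t 20.1 pos [0.5957 0.0604 0.096 ] F [-2.55  2.51  2.97] M [0.476 0.5   0.137] op 0.0191 yaw -71.26 tau6 0.166
strap [0.89 0.88 1.26 0.48 0.39 0.72 1.14] med 0.88
t 20.15 pos [0.5957 0.0605 0.096 ] F [-2.53  2.96  2.63] M [0.469 0.53  0.122] op 0.0188 yaw -71.27 j6 66.4 tilt [-0.0003  0.0002]
```

View pics/w39.png

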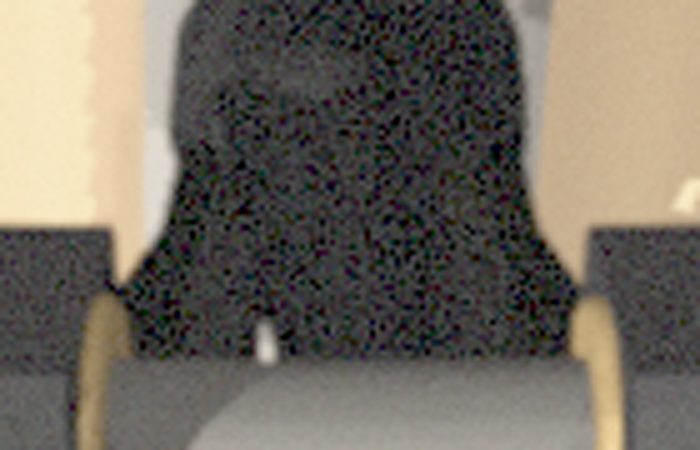

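View pics/s39.png

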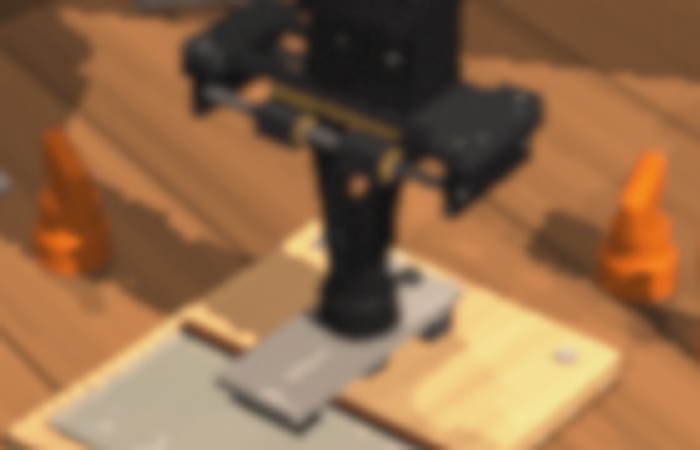

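Emit:
play_rows(
  rows=[
    [[0.0002,0,0,3,0,0,0.019],[0.0004,0,0,5,0,0,0.019],[0.0004,0,0,5,0,0,0.019]],
  ],
)

```text
time_s: 20.45
position: [0.5957, 0.0604, 0.0956]
tcp_rot: [[-0.0, 0.972, 0.237], [0.0, 0.237, -0.972], [-1.0, -0.0, -0.0]]
force: [-1.9, 3.5, 3.1]
opening: 0.219
```

```bash
python3 chk.py s40 s31; python3 chk.py s40 s31 | tail -2
```

```text
edge [np.float64(252.02), np.float64(252.33), np.float64(252.28), np.float64(251.81), np.float64(251.02)] s5 [np.float64(249.43), np.float64(249.69), np.float64(249.35), np.float64(248.93), np.float64(248.05)]
t 20.5 pos [0.5957 0.0604 0.0956] F [-1.49  4.31  3.63] M [0.481 0.547 0.155] op 0.019 yaw -76.28 tau6 0.177
strap [1.17 1.15 1.06 0.39 0.54 0.78 1.01] med 1.01
t 20.55 pos [0.5957 0.0604 0.0956] F [-1.75  3.65  3.42] M [0.574 0.525 0.165] op 0.0194 yaw -76.3 tau6 0.152
strap [1.18 1.16 1.05 0.39 0.52 0.78 0.99] med 0.99
```

Emit:
play_rows(
  rows=[
    [[0.0002,0,0,2,0,0,0.019],[0.0003,0,0,4,0,0,0.019],[0.0003,0,0,4,0,0,0.019]],
  ],
)

```text
time_s: 20.85
position: [0.5958, 0.0604, 0.0953]
tcp_rot: [[0.0, 0.986, 0.168], [0.0, 0.168, -0.986], [-1.0, 0.0, -0.0]]
force: [-2.0, 3.6, 3.5]
opening: 0.221
```

```bash
python3 chk.py s41 s31;  python3 chk.py s41 s31 | tail -2
```

```text
edge [np.float64(252.14), np.float64(252.38), np.float64(252.33), np.float64(251.93), np.float64(251.05)] s5 [np.float64(249.43), np.float64(249.69), np.float64(249.35), np.float64(248.93), np.float64(248.05)]
t 20.9 pos [0.5958 0.0604 0.0953] F [-1.38  3.18  4.37] M [0.599 0.539 0.105] op 0.0193 yaw -80.3 tau6 0.188
strap [1.01 1.1  1.08 0.51 0.5  0.82 1.06] med 1.01
t 20.95 pos [0.5958 0.0604 0.0953] F [-2.99  3.53  3.88] M [0.633 0.574 0.159] op 0.0188 yaw -80.31 tau6 0.162
strap [1.02 1.09 1.09 0.51 0.49 0.84 1.08] med 1.02
```

Emit:
play_rows(
  rows=[
    [[0.0001,0,0,1.5,0,0,0.019],[0.0002,0,0,3,0,0,0.019],[0.0002,0,0,3,0,0,0.019]],
  ],
)

```text
time_s: 21.25
position: [0.5958, 0.0605, 0.0952]
tcp_rot: [[-0.0, 0.993, 0.114], [0.0, 0.114, -0.993], [-1.0, -0.0, -0.0]]
force: [-2.3, 3.6, 5.0]
opening: 0.222
```

```bash
python3 chk.py s42 s31; python3 chk.py s42 s31 | tail -2
```

```text
edge [np.float64(252.16), np.float64(252.42), np.float64(252.34), np.float64(251.93), np.float64(251.05)] s5 [np.float64(249.43), np.float64(249.69), np.float64(249.35), np.float64(248.93), np.float64(248.05)]
t 21.3 pos [0.5957 0.0605 0.0951] F [-2.6   5.13  5.58] M [0.621 0.597 0.262] op 0.0192 yaw -83.41 tau6 0.271
strap [1.07 1.01 1.08 0.52 0.67 0.88 1.02] med 1.01
t 21.35 pos [0.5957 0.0605 0.0951] F [-3.56  4.07  5.79] M [0.682 0.646 0.256] op 0.0188 yaw -83.4 tau6 0.257
strap [1.09 1.01 1.07 0.52 0.66 0.85 1.02] med 1.01
```

Emit:
play_rows(
  rows=[
    [[0.0001,0,0,1.5,0,0,0.019],[0.0002,0,0,3,0,0,0.019],[0.0002,0,0,3,0,0,0.019]],
  ],
)

```text
time_s: 21.65
position: [0.5956, 0.0604, 0.0951]
tcp_rot: [[-0.0, 0.998, 0.063], [-0.0, 0.063, -0.998], [-1.0, -0.0, 0.0]]
force: [-3.2, 4.3, 5.7]
opening: 0.225
```

```bash
python3 chk.py s43 s31; python3 chk.py s43 s31 | tail -2; python3 look.py w43
```

```text
edge [np.float64(252.15), np.float64(252.42), np.float64(252.33), np.float64(251.92), np.float64(251.05)] s5 [np.float64(249.43), np.float64(249.69), np.float64(249.35), np.float64(248.93), np.float64(248.05)]
t 21.7 pos [0.5956 0.0605 0.0951] F [-3.03  3.63  5.56] M [0.605 0.706 0.462] op 0.0189 yaw -86.36 tau6 0.444
strap [1.06 1.01 1.06 0.51 0.67 0.87 1.01] med 1.01
t 21.75 pos [0.5956 0.0605 0.0951] F [-3.67  4.56  5.63] M [0.596 0.64  0.473] op 0.0189 yaw -86.35 tau6 0.431
strap [1.06 1.02 1.08 0.53 0.65 0.86 1.02] med 1.02
t 21.8 pos [0.5957 0.0605 0.0951] F [-3.16  4.03  5.44] M [0.707 0.644 0.446] op 0.0194 yaw -86.35 j6 81.5 tilt [-0.0003 -0.0001]
```

View pics/w43.png

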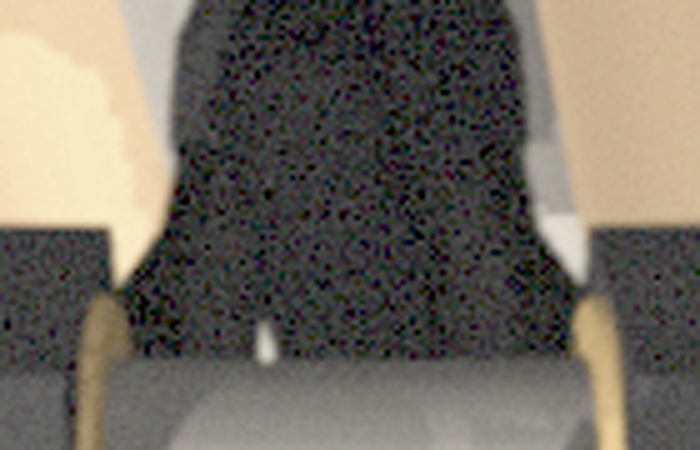

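Emit:
play_rows(
  rows=[
    [[0,0,0,-4,0,0,0.019],[0,0,0,-8,0,0,0.019],[0,0,0,-10,0,0,0.03],[0,0,0,-10,0,0,0.045],[0,0,0,-10,0,0,0.06],[0,0,0,-10,0,0,0.06],[0,0,0,-10,0,0,0.06]],
  ],
)

```text
time_s: 22.5
position: [0.596, 0.06, 0.0946]
tcp_rot: [[0.0, 0.972, 0.235], [-0.0, 0.235, -0.972], [-1.0, 0.0, 0.0]]
force: [1.1, 0.5, -0.4]
opening: 0.588
```

```bash
python3 chk.py s44 s31; python3 chk.py s44 s43 | tail -2; python3 look.py w44
```

```text
edge [np.float64(252.16), np.float64(252.42), np.float64(252.33), np.float64(251.92), np.float64(251.13)] s5 [np.float64(249.43), np.float64(249.69), np.float64(249.35), np.float64(248.93), np.float64(248.05)]
t 22.55 pos [0.596  0.0601 0.0947] F [-0.76 -0.04 -0.04] M [-0.051  0.144 -0.03 ] op 0.0545 yaw -76.42 tau6 0.003
strap [1.43 1.28 1.31 0.71 0.86 1.02 1.18] med 1.18
t 22.6 pos [0.5959 0.0602 0.0947] F [-0.22  0.27  0.06] M [-0.044  0.171  0.032] op 0.0566 yaw -76.41 tau6 0.002
strap [0.38 0.26 0.23 0.17 0.21 0.18 0.08] med 0.21
t 22.65 pos [0.5959 0.0602 0.0947] F [-0.18  1.08  0.52] M [-0.04   0.112  0.   ] op 0.0582 yaw -76.4 j6 71.5 tilt [ 0.0001 -0.0001]
```

View pics/w44.png

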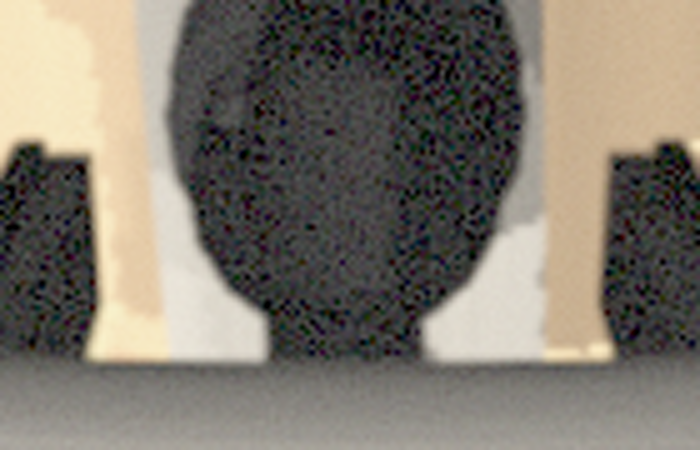

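View pics/s44.png

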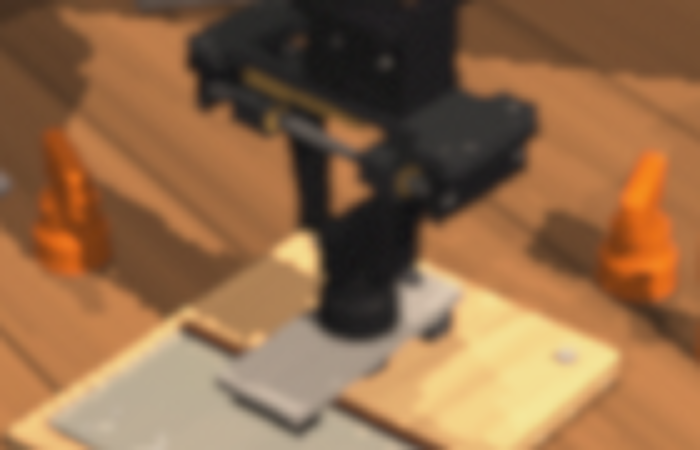

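Run:
```python
from h import *
def prof(n):
    c=pickle.load(open(n+".pkl","rb"));c=c.get("scene",c);return c["pixels"].mean(2)
def loc(g):
    # parabola peak of hub highlight
    o=[]
    for u in (273,275,277,279):
        p=cv2.GaussianBlur(g,(0,0),0.8)[238:251,u:u+2].mean(1)
        # local max above the dark band preceding the strap
        e=next(i for i in range(4,len(p)) if p[i]>60) if (p>60).any() else len(p)-1
        k=max(range(1,e-2),key=lambda i:p[i]-0.0)
        a,b,cc=p[k-1],p[k],p[k+1]; o.append(238+k+.5*(a-cc)/(a-2*b+cc))
    return np.array(o)
for n in ("cap0","s8","s12","s16","s19","s21","s26","s28","s29","s31","s33","s35","s37","s39","s41","s43","s44"):
    try: l=loc(prof(n));print(n,l.round(2),np.median(l).round(2))
    except Exception as e: print(n,e)
```

```text
cap0 [245.81 242.04 241.95 241.61] 241.99
s8 [241.89 242.11 242.04 241.66] 241.96
s12 [242.02 242.15 242.06 241.71] 242.04
s16 [242.2  242.24 242.1  241.78] 242.15
s19 [241.95 242.12 242.06 241.81] 242.01
s21 [241.79 242.03 242.07 241.77] 241.91
s26 [242.25 242.74 242.7  242.58] 242.64
s28 [244.84 245.05 244.9  244.59] 244.87
s29 [244.72 244.92 244.9  244.63] 244.81
s31 [244.96 245.02 244.96 244.65] 244.96
s33 [245.03 245.09 244.94 244.61] 244.99
s35 [245.26 245.25 245.19 244.9 ] 245.22
s37 [245.32 245.45 245.38 245.1 ] 245.35
s39 [245.7  245.78 245.6  245.29] 245.65
s41 [245.77 245.96 245.84 245.53] 245.8
s43 [245.81 246.01 245.91 245.62] 245.86
s44 [245.83 246.06 245.9  245.63] 245.87
```

Emit:
play_rows(
  rows=[
    [[0,0,-0.0003,2,0,0,0.04],[0,0,-0.0003,2,0,0,0.025],[0,0,-0.0003,2,0,0,0.018],[0,0,-0.0003,2,0,0,0.015],[0,0,-0.0003,2,0,0,0.012],[0,0,-0.0003,2,0,0,0.012]],
  ],
)

```text
time_s: 23.25
position: [0.5958, 0.0606, 0.0948]
tcp_rot: [[0.0, 0.979, 0.201], [-0.0, 0.201, -0.979], [-1.0, 0.0, 0.0]]
force: [-0.4, -0.4, 0.8]
opening: 0.228
```

```bash
python3 chk.py s45 s44;python3 chk.py s45 s44|tail -2; python3 look.py w45
```

```text
edge [np.float64(252.15), np.float64(252.42), np.float64(252.34), np.float64(251.92), np.float64(251.15)] s5 [np.float64(249.43), np.float64(249.69), np.float64(249.35), np.float64(248.93), np.float64(248.05)]
t 23.3 pos [0.5958 0.0606 0.0948] F [ 0.36  2.69 -0.14] M [0.328 0.198 0.064] op 0.0171 yaw -78.38 tau6 0.014
strap [-0.1  -0.05 -0.12 -0.18 -0.16 -0.07 -0.01] med -0.1
t 23.35 pos [0.5958 0.0606 0.0948] F [-0.3   0.23 -0.81] M [0.088 0.141 0.358] op 0.0163 yaw -78.32 tau6 0.469
strap [-0.1  -0.06 -0.11 -0.18 -0.16 -0.08 -0.02] med -0.1
t 23.4 pos [0.5958 0.0606 0.0947] F [-0.69  1.39  0.47] M [0.055 0.12  0.359] op 0.0166 yaw -78.3 j6 73.4 tilt [-0.     -0.0002]
```

View pics/w45.png

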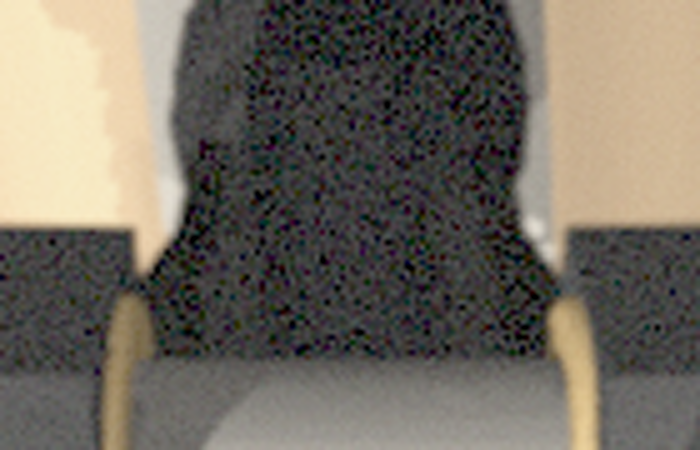

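Emit:
play_rows(
  rows=[
    [[0,0,0,1,0,0,0.012],[0,0,0,2,0,0,0.012],[0,0,0,2,0,0,0.012],[0,0,0,2,0,0,0.012]],
  ],
)

```text
time_s: 23.8
position: [0.5957, 0.0607, 0.0947]
tcp_rot: [[-0.0, 0.986, 0.168], [-0.0, 0.168, -0.986], [-1.0, -0.0, -0.0]]
force: [-0.3, 1.3, 0.2]
opening: 0.192
```

```bash
python3 chk.py s46 s45;python3 chk.py s46 s45|tail -2
```

```text
edge [np.float64(252.1), np.float64(252.45), np.float64(252.35), np.float64(251.91), np.float64(251.17)] s5 [np.float64(249.43), np.float64(249.69), np.float64(249.35), np.float64(248.93), np.float64(248.05)]
t 23.85 pos [0.5956 0.0607 0.0947] F [0.07 1.53 0.38] M [0.141 0.164 0.584] op 0.0164 yaw -80.36 tau6 0.565
strap [-0.16 -0.12 -0.11 -0.   -0.03 -0.05  0.01] med -0.05
t 23.9 pos [0.5957 0.0608 0.0947] F [-0.45  1.71  1.06] M [0.202 0.222 0.593] op 0.0165 yaw -80.37 tau6 0.565
strap [-0.18 -0.12 -0.12 -0.01 -0.04 -0.04 -0.  ] med -0.04
```

Emit:
play_rows(
  rows=[
    [[0,0,0,0,0,0,0.02],[0,0,0,-2,0,0,0.03],[0,0,0,-4,0,0,0.045],[0,0,0,-4,0,0,0.06],[0,0,0,-4,0,0,0.06],[0,0,0,-4,0,0,0.06]],
  ],
)

```text
time_s: 24.5
position: [0.5958, 0.0604, 0.0947]
tcp_rot: [[0.0, 0.972, 0.234], [0.0, 0.234, -0.972], [-1.0, 0.0, -0.0]]
force: [-0.5, 0.1, 0.8]
opening: 0.597
```

```bash
python3 chk.py s47 s44;python3 chk.py s47 s44|tail -2; python3 look.py w47
python3 - <<'E'
from h import *
for n in("w44","w47"):
    g=cv2.GaussianBlur(pickle.load(open(n+".pkl","rb"))["pixels"].mean(2),(0,0),.7)
    for v in (278,281,284):
        p=g[v,248:300]; 
        L=[i for i in range(len(p)-1) if p[i]>=80>p[i+1]];R=[i for i in range(len(p)-1) if p[i]<80<=p[i+1]]
        f=lambda i:248+i+(80-p[i])/(p[i+1]-p[i])
        print(n,v,[round(f(i),2) for i in L],[round(f(i),2) for i in R])
E
```

```text
edge [np.float64(252.11), np.float64(252.46), np.float64(252.34), np.float64(251.91), np.float64(251.17)] s5 [np.float64(249.43), np.float64(249.69), np.float64(249.35), np.float64(248.93), np.float64(248.05)]
t 24.55 pos [0.5958 0.0605 0.0948] F [0.05 0.07 0.4 ] M [-0.058  0.114  0.018] op 0.0549 yaw -76.44 tau6 0.005
strap [-0.01 -0.01 -0.    0.    0.   -0.01  0.08] med -0.0
t 24.6 pos [0.5958 0.0605 0.0947] F [0.47 0.24 0.02] M [-0.077  0.106 -0.034] op 0.0568 yaw -76.43 tau6 0.004
strap [-0.02 -0.01 -0.   -0.   -0.01  0.    0.  ] med -0.0
t 24.65 pos [0.5958 0.0606 0.0948] F [-0.1   0.15  0.03] M [-0.039  0.147 -0.039] op 0.058 yaw -76.42 j6 71.5 tilt [0.0001 0.    ]
w44 278 [np.float64(256.9)] [np.float64(290.27)]
w44 281 [np.float64(257.63)] [np.float64(289.34)]
w44 284 [np.float64(257.79)] [np.float64(289.84)]
w47 278 [np.float64(257.16)] [np.float64(290.88)]
w47 281 [np.float64(258.32)] [np.float64(289.7)]
w47 284 [np.float64(258.46)] [np.float64(290.36)]
```

View pics/w47.png

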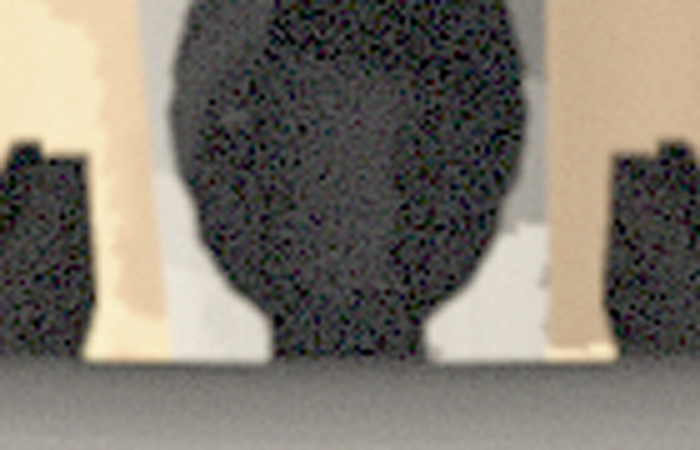

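Emit:
play_rows(
  rows=[
    [[-0.03,0,0,0,0,0,0.06],[-0.07,0,0,0,0,0,0.06],[-0.11,0,0,0,0,0,0.06],[-0.14,0.01,-0.04,0,0,0,0.06],[-0.15,0.02,-0.08,0,0,0,0.06],[-0.15,0.03,-0.12,0,0,0,0.06],[-0.15,0.03,-0.16,0,0,0,0.06],[-0.15,0.03,-0.2,0,0,0,0.06],[-0.15,0.03,-0.24,0,0,0,0.06],[-0.15,0.03,-0.28,0,0,0,0.06],[-0.15,0.03,-0.3,0,0,0,0.06],[-0.15,0.03,-0.3,0,0,0,0.06]],
  ],
)

```text
time_s: 25.85
position: [0.5528, 0.3623, 0.2445]
tcp_rot: [[-0.0, 0.971, 0.239], [0.001, 0.239, -0.971], [-1.0, -0.0, -0.001]]
force: [0.2, -1.0, 0.1]
opening: 0.691
```

Run:
```python
from rig import *
from h import *
c=capture("scene");pickle.dump(c,open("s48.pkl","wb"))
t=capture("top");pickle.dump(t,open("t48.pkl","wb"))
d=pickle.load(open("cap0.pkl","rb"))
L=[]
for im in (d["scene"],c):
    a=im["pixels"][:,:,::-1][215:275,235:305].astype(float)
    L.append(cv2.resize(np.clip((a/255)**.6*255,0,255).astype(np.uint8),None,fx=5.7,fy=5.7,interpolation=cv2.INTER_CUBIC))
cv2.imwrite("pics/cmp5.png",np.hstack(L))
a0=d["scene"]["pixels"].mean(2);a1=c["pixels"].mean(2)
print(a0[255:272,258:261].mean(1).round());print(a1[255:272,258:261].mean(1).round())
for z in(.05,.0467):
    for P in((.075,-.02),(.075,.02),(.1,0)):
        t_=np.radians(16.4);x=.5957+P[0]*np.cos(t_)-P[1]*np.sin(t_);y=.0602+P[0]*np.sin(t_)+P[1]*np.cos(t_);print(z,P,proj(c,(x,y,z)).round(2))
```

```text
[169. 170. 170. 171. 170. 170. 169. 168. 164. 149. 123.  92.  77.  96.
 128. 148. 154.]
[150. 167. 176. 179. 180. 179. 178. 178. 177. 172. 154. 123.  93.  84.
 104. 135. 155.]
0.05 (0.075, -0.02) [252.55 256.57]
0.05 (0.075, 0.02) [263.82 262.25]
0.05 (0.1, 0) [252.04 263.84]
0.0467 (0.075, -0.02) [252.58 257.54]
0.0467 (0.075, 0.02) [263.84 263.23]
0.0467 (0.1, 0) [252.07 264.82]
```

View pics/cmp5.png

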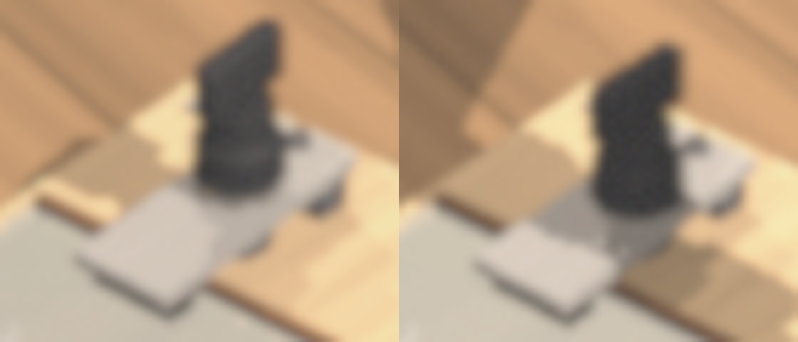

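Run:
```python
from h import *
d=pickle.load(open("cap0.pkl","rb"));a0=d["scene"]["pixels"].mean(2);c=pickle.load(open("s48.pkl","rb"));a1=c["pixels"].mean(2)
def ed(a,u):
    p=a[245:275,u-1:u+2].mean(1); k=int(np.argmin(np.diff(p)[6:24]))+6
    hi=p[k-5:k-3].mean(); lo=p[k:k+4].min(); m=.5*(hi+lo)
    i=next(i for i in range(k-3,k+4) if p[i]>=m>p[i+1]); return 245+i+(p[i]-m)/(p[i]-p[i+1])
for u in range(250,266,2):
    try:print(u,round(ed(a1,u)-ed(a0,u),2),end="  ")
    except Exception as e:print(u,e)
# static check: pane/bed edges via phase correlation
r=cv2.phaseCorrelate(np.float32(a0[262:300,215:250]),np.float32(a1[262:300,215:250]));print(r)
```

```text
250 
252 8.54  254 1.01  256 1.0  258 0.95  260 0.86  262 1.0  264 1.01  ((0.08100126714360556, -0.0588783541061062), 0.9919331284032927)
```

Run:
```python
from h import *
d=pickle.load(open("cap0.pkl","rb"));t=pickle.load(open("t48.pkl","rb"))
cv2.imwrite("pics/t48.png",t["pixels"][:,:,::-1])
```

```text
(no output)
```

View pics/t48.png

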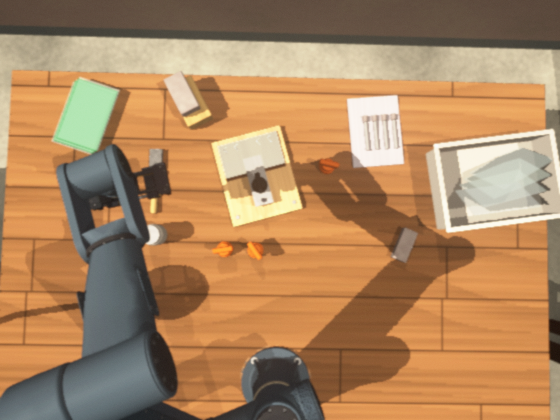

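The top view shows everything in its place: the jar at (153,234), the brush at (155,185), the stone at (185,95) and the knob at (260,183). The arm is clear and the gripper is well above the bench.

```bash
python3 -c "
from rig import *
s=read_state();print(s['time_s'],s['position'],s['force'])
print(hand_in())"
```

```text
25.95 [0.55397201 0.35924495 0.24448405] [ 0.26080029 -0.04948947  0.94679626]
the job is handed in; nothing more can be done
None
```

The black knob is in the thread and the strap is down on the pane. I let go of the knob and handed the job in at about 26 s.

- **Backwards turn:** I held the wing loosely and turned it anticlockwise in small steps. After about 1.3 rad the knob dropped. The hub moved about 2.9 px in the scene camera, which matches the 10 mm, and it stayed there. Just before that it had shifted by about 0.6 px. I opened the fingers to look, saw it had not dropped yet, and went on.
- **Forwards turn:** I turned it clockwise until the resisting torque rose sharply. Then I closed the grip and pressed once more. That push peaked at about 0.6 N m and the knob did not move.
- **Last checks:** Compared with the first picture, the strap's front edge sits 1.0 px lower. That is about 3.4 mm ± 0.15, where 3.3 mm is fully down and 4.3 mm is the stop. The hub had not risen after release. The jar, stone, brush and orange knobs look unmoved from above, and the arm touches nothing.
- **What disagreed:** Resistance on the rubber was stiffer than I expected. By sink and angle (about 1.4 rad after the drop) the knob rests on the rubber, short of the hard stop. Its not moving under the last push would also fit a hard stop, and I could not rule that out. The torque I read while the strap was sinking, about 0.15 N m, was below the stated 0.3.

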